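Level the casting stand and set the mould pot on it

TASK

Level the casting stand: turn its two T-handled foot screws, one after the other, until the bubble of each of its two tube levels lies between that tube's two lines. Then turn the square pot, which stands mouth-down on the cardboard, mouth-up and stand it in the circle marked on the levelled plate without dropping it, leaving both bubbles between their lines. Do not knock over or push away the other things on the bench.

Things in the scene. Friction and masses are not known exactly. Their poses are not given: they have to be found in the camera images.
- stand: Levelling stand, fixed to the bench: a steel tray 210 x 210 x 12 mm carrying a square aluminium plate (206 mm, top 50 mm above the bench, tilting under 3 degrees) on three feet. Origin: centre of the tray's underside, z up. In its frame (mm): screw A at (-80, 80), screw B at (80, -80), a plain foot with a boss 8 mm above the plate at (80, 80).
- screw_a_grip (a point): Centre of the T-handle of foot screw A: an upright dark steel bar 50 mm long (this point's x), 14 mm wide (its y), 30 mm high, top 108 mm and underside 78 mm above the bench, on a 16 mm shank. It turns by about 0.15 N m, does not rise or sink, and stays where left. Clockwise seen from above moves vial X's bubble towards the stand's -x by 10 mm per rad; vial Y's is not affected.
- screw_b_grip (a point): Centre of the T-handle of foot screw B, the same shape and heights. Clockwise seen from above moves vial Y's bubble towards the stand's -y by 10 mm per rad; vial X's is not affected. The handles sit at any angle on their screws, so only the bubbles tell what is level. Each screw turns 2.2 rad either way from level, and starts up to 1.5 rad from it.
- vial_x_centre (a point): Middle of the window of vial X, a tube level in a black housing 76 x 22 mm, 11 mm high on the plate, that lies along the stand's x at (0, 80) mm in the stand's frame, between screw A and the plain foot, and shows the effect of screw A. Two black lines cross its green window 24 mm apart, centred on this point, 63 mm above the bench. Axes as the stand's.
- vial_y_centre (a point): Middle of the window of vial Y, the same kind, lying along the stand's y at (-85, -25) mm in the stand's frame; it shows the effect of screw B.
- bubble_x_centre (a point): Centre of the pale bubble, 18 mm long, in vial X. It moves along x to the higher end. It lies between the two lines when its centre is less than 3 mm from the window's middle.
- bubble_y_centre (a point): Centre of the pale bubble in vial Y, the same, moving along y.
- plate_centre (a point): Point on the plate's top surface, at (0, -12) mm in the stand's frame, in the middle of a dark circle line 94 mm across; the point's z is the plate's upward normal.
- pot: Square steel pot, outside 50 x 50 mm, 72 mm tall, walls 3 mm, 0.12 to 0.25 kg, open at one end. Origin: centre of the outside of its closed bottom; its z points from the bottom to the mouth. It starts mouth-down (z pointing down, origin 72 mm above the bench) with any yaw. It lies steadily on any of its four flat sides.
- pot_mid (a point): The middle of the pot, 36 mm along its z from the bottom; same axes as the pot.
- mat: Cardboard sheet 270 x 280 x 1 mm flat on the bench on which the pot starts, look only. Origin at its centre, z up.
- offcut: Bystander: pale wood strip 32 (x) x 150 (y) x 22 mm, lying near the pot on the mat's far side. Origin: centre of its underside.
- jar: Bystander: closed jar 54 mm across, 70 mm tall, near the pot. Origin: centre of its underside.
- wrench: Bystander: open-ended wrench 160 mm long, about 40 mm wide at the jaw, 10 mm high, lying along its x near the pot. Origin: middle of its underside.
- batten: Bystander: wood batten 140 (x) x 25 (y) x 30 mm, lying between stand and mat, near the robot. Origin: centre of its underside.
- glue: Bystander: white bottle 60 mm across, 130 mm tall, at the back. Origin: centre of its underside.
- disc: Bystander: grey abrasive disc 100 mm across, 6 mm thick, flat at the back. Origin: centre of its underside.
- muffs: Bystander: ear defenders lying at the back, about 140 (x) x 170 (y) x 58 mm. Origin: on the bench between the cups.
There are look-alikes about, which are no part of the job. What is shaped like the pot but blue or purple is not meant.

How it is judged:
By the outcome, as a careful person would: the job done as asked, in the order asked, and still so for the second after the job is handed in, with the robot touching nothing.
It also fails if it takes over 72 s, if anything falls off the work surface, if the arm or the gripper's body presses on something with over 40 N, if the wrist force passes 120 N, or if a joint passes its speed limit or range.

ROBOT

A 6-joint arm with a two-finger parallel gripper is mounted at the origin on the work surface. World frame = base frame: x ahead of the robot, y to its left, z up, the work surface at z = 0. Lengths are in m, angles in degrees, forces in N, time in s.
With the tool pointing down it reaches from about 0.35 to 0.875 m from the base axis. Payload 4.2 kg.
Tool frame: the origin (TCP) lies midway between the tips of the shut fingers; the grasp point (between the pads) lies 19 mm behind it (r.grasp_offset is the distance from the TCP to the grasp point, in m); z points along the fingers, y is the direction in which the jaws open and shut (so a half turn about z gives the same grasp; the last joint's range is limited). The gripper opens to 87 mm and grips with 3 to 60 N. Pads are 19 mm wide; open, the fingers measure 117 mm over their backs; the gripper's body (75 mm by 190 mm) begins 51 mm behind the grasp point.
Start: joints at [91.765, 22.042, 0.453, 0, -68.411, -14.817], TCP at [0.141, 0.609, 0.223] pointing down, gripper open.
Joint ranges: [-179.83, 179.83], [-69.29, 118.12], [-61.27, 80.66], [-181.25, 117.63], [-171.15, -9.14], [-177.46, 177.46]. Speed limits (degrees/s): [159.86, 159.86, 180, 180, 180, 180].

INTERFACE

Orientations are given as a 3x3 rotation matrix whose columns are the frame's x, y, z axes.
In Python, from station import r gives the robot as it stands.
- The arm moves only by the shell command python3 -m crank 'ROWS'. ROWS is JSON, a list of rows, each a list of 3 entries, a list of its own where there are three numbers: the closure, from -1 (fully open) to 1 (shut), so that 0 is half open, then the shift along the tool's x, y, z as a fraction of full scale, then the turn, a rotation vector about the tool's x, y, z as a fraction of full scale. In form: [[fingers, [dx, dy, dz], [wx, wy, wz]], ...]. A call has 1 to 8 rows; each row shifts and turns the commanded pose from where the row before left it, along the tool's axes as they then stand; what a row does not reach is not made up. Full scale, the value 1, is 100 mm for a shift and 45 degrees for a turn. A row lasts 1/10 s, in which the tool goes at most 50 mm and 8.59 degrees, less where a joint would pass 70% of its speed; a pose out of reach is approached as far as the arm can. A call with a number of a shift or a turn outside -1 to 1 is refused whole. A call with a gripper value outside its range is refused whole. The fingers move at their own pace and stop on an object; the grip force is fixed at half the most. Time passes only in rows, so rows that do not move let the fingers close. It gives the time, the measured TCP pose, the force and the opening at its end, in the units of the state.
- r.sense(): the state, without advancing time (a new reading comes with each control period).
- r.capture(name): name is "scene" or "top" or "wrist"; returns a dict with "img" (384x512x3 uint8, blue, green, red), "fx", "fy", "cx", "cy" (pixels), "dist" ([k1, k2, p1, p2, k3] as OpenCV has them; the pictures are not rectified), "R" (3x3) and "t" (3): a world point X has camera coordinates R X + t. Camera axes: x right, y down, z forward; pixel columns grow to the right and rows downward; lengths in m; the calibration is good to about 2 mm. A picture is of the moment at which its call begins. There is no depth.
- r.finish_job(): hands the job in, once; it reports no verdict.
The state is a dict: "time_s": time; "joints": joint angles; "joint_velocities": joint speeds; "effort": joint torques, N m; "tcp_pos": TCP position; "ee_rot": TCP orientation; "wrist_force": force on the tool from outside, world axes, zero at the start; "moment": the same for the moment, N m; "gripper_width": opening from 0.0 (shut) to 1.0 (fully open).
Only numpy, scipy, OpenCV 4.12 (cv2) and the standard library are available. Lean on these libraries where they do the work, as an engineer would, in place of code of your own. Each camera call takes 0.05 s, during which the arm holds its last target.

## Working session

There is one attempt and no reset: what is moved stays moved. The work goes in short steps, Python scripts to look and compute and a shell command to move; the robot and the scene stay as the last step left them, time stands still between calls to the robot, and variables do not carry over. Pictures are saved under pics/ and viewed, and the job is handed in when it is done.

```bash
ls; mkdir -p pics; python3 - <<'E'
from station import r
import cv2
s=r.sense(); print(s)
for n in ["scene","top","wrist"]:
    c=r.capture(n); cv2.imwrite(f"pics/{n}0.png",c["img"]); print(n,c["fx"],c["fy"],c["cx"],c["cy"],c["dist"],c["R"],c["t"])
E
```

```text
pics
{'time_s': 0.0, 'joints': array([ 9.17663730e+01,  2.20897142e+01,  3.77669700e-01, -2.85812355e-02,
       -6.84107417e+01, -1.48169365e+01]), 'joint_velocities': array([ 0.02241711, -0.05353032, -0.02951575, -0.05407287, -0.05606372,
       -0.10014019]), 'effort': array([ 9.37012082e-04, -3.90659058e+01,  1.87403780e+01,  4.21977371e+00,
        1.09325635e-02, -1.93255910e-04]), 'tcp_pos': array([0.14097577, 0.6082587 , 0.22145728]), 'ee_rot': array([[ 9.74129610e-01, -2.25989699e-01, -3.97565064e-04],
       [-2.25990027e-01, -9.74127229e-01, -2.15625961e-03],
       [ 1.00013506e-04,  2.19032207e-03, -9.99997596e-01]]), 'wrist_force': array([ 0.74349178,  0.17560488, -0.02819865]), 'moment': array([0.04658263, 0.01014469, 0.01078438]), 'gripper_width': 0.9993163538419353}
scene 454.1215244127932 454.1215244127932 258.4782782471032 196.25568731628078 [-0.07778874  0.          0.          0.          0.        ] [[-0.43694804  0.89940904  0.01182368]
 [ 0.67020776  0.33430897 -0.66261533]
 [-0.59991497 -0.28160415 -0.74886656]] [ 0.29271256 -0.29860199  1.46952667]
top 369.3623655377516 369.3623655377516 255.74937584954898 186.34581312008663 [-0.0848246  0.         0.         0.         0.       ] [[-0.00434015 -0.99951893 -0.0307096 ]
 [-0.99877026  0.00584951 -0.04923159]
 [ 0.04938754  0.03045816 -0.99831517]] [-0.03013243  0.53091553  1.13480832]
wrist 301.80540212603836 301.80540212603836 256.1981000355357 193.75706315272154 [-0.07329348  0.          0.          0.          0.        ] [[-0.22549092 -0.9742415   0.0027103 ]
 [-0.93157779  0.21642889  0.29209819]
 [-0.28516076  0.06334064 -0.9563845 ]] [ 0.62331543 -0.03498876  0.3934543 ]
```

View pics/scene0.png

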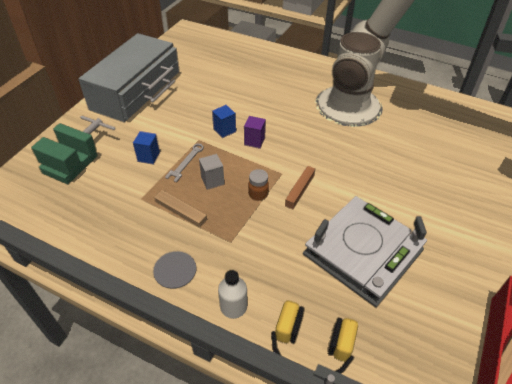

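View pics/top0.png

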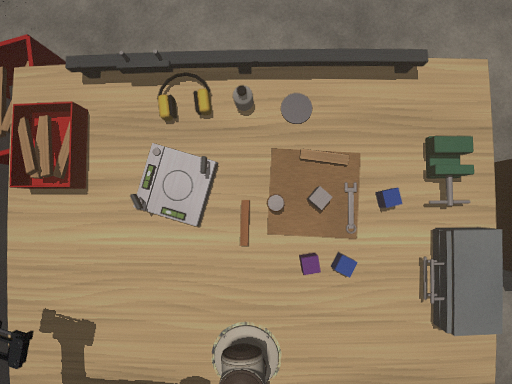

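View pics/wrist0.png

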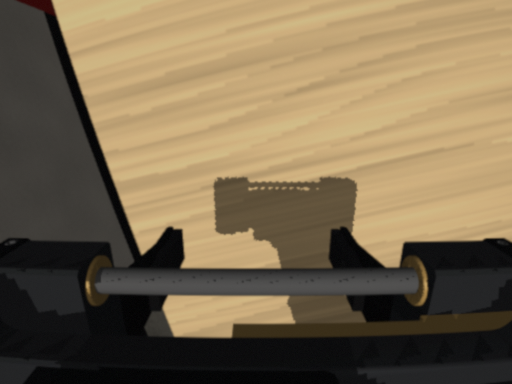

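```bash
cat > h.py <<'E'
import numpy as np, cv2
def ray(c,px):
    K=np.array([[c["fx"],0,c["cx"]],[0,c["fy"],c["cy"]],[0,0,1.]])
    u=cv2.undistortPoints(np.array([[px]],float),K,np.array(c["dist"],float))[0,0]
    R=np.array(c["R"]);t=np.array(c["t"])
    return -R.T@t, R.T@np.array([u[0],u[1],1.])
def at(c,px,z):
    o,d=ray(c,px); return o+d*(z-o[2])/d[2]
def pr(c,X):
    K=np.array([[c["fx"],0,c["cx"]],[0,c["fy"],c["cy"]],[0,0,1.]])
    return cv2.projectPoints(np.atleast_2d(np.array(X,float)),cv2.Rodrigues(np.array(c["R"]))[0],np.array(c["t"],float),K,np.array(c["dist"],float))[0][:,0]
def crop(img,x0,y0,x1,y1,f,fn):
    o=cv2.resize(img[y0:y1,x0:x1],None,fx=f,fy=f,interpolation=cv2.INTER_CUBIC)
    st=10
    for x in range((x0//st+1)*st,x1,st):
        cv2.line(o,(int((x-x0)*f),0),(int((x-x0)*f),6),(0,0,255),1)
        if x%20==0: cv2.putText(o,str(x),(int((x-x0)*f)-10,18),0,.4,(0,0,255),1)
    for y in range((y0//st+1)*st,y1,st):
        cv2.line(o,(0,int((y-y0)*f)),(6,int((y-y0)*f)),(0,0,255),1)
        if y%20==0: cv2.putText(o,str(y),(8,int((y-y0)*f)+4),0,.4,(0,0,255),1)
    cv2.imwrite(fn,o)
E
python3 - <<'E'
import cv2
from h import crop
t=cv2.imread("pics/top0.png")
crop(t,125,140,225,230,6,"pics/t_stand.png")
crop(t,260,140,410,240,5,"pics/t_mat.png")
s=cv2.imread("pics/scene0.png")
crop(s,295,190,435,300,5.5,"pics/s_stand.png")
E
```

```text
(no output)
```

View pics/t_stand.png

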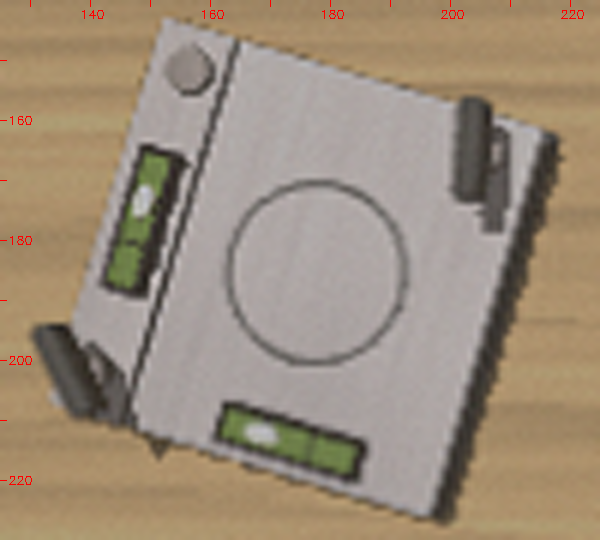

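View pics/t_mat.png

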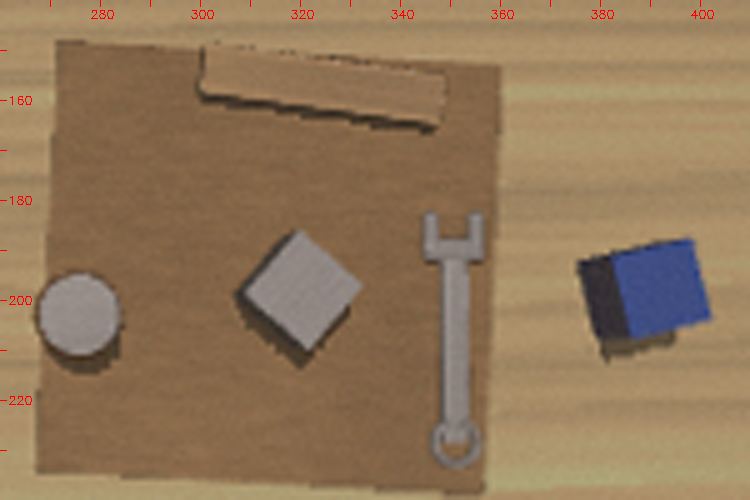

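View pics/s_stand.png

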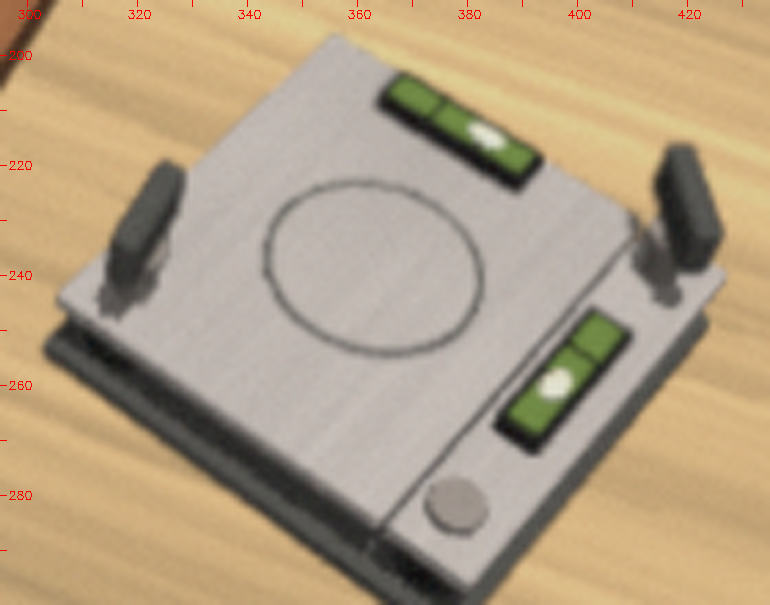

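```bash
cat > fit.py <<'E'
from station import r
from h import *
from scipy.optimize import least_squares
import pickle
T=r.capture("top");S=r.capture("scene")
pickle.dump((T,S),open("cams.pkl","wb"))
pts=[((80,80,58),(156.7,151.7),(378.1,281.8)),((0,-12,50),(177.8,185.5),(363,238.7)),((103,103,50),(152.8,143),(380.5,296.4)),
((103,-103,50),(217.8,162.5),(305.9,244.5)),((-103,-103,50),(197.8,226.7),(355.5,196.7)),((0,80,61),(149,176.8),(397.4,259.1)),((-85,-25,61),(173.5,213.7),(378.6,213.6))]
P=np.array([p[0] for p in pts])/1000
def W(q):
    c,s=np.cos(q[2]),np.sin(q[2]); 
    return P@np.array([[c,-s,0],[s,c,0],[0,0,1]]).T+[q[0],q[1],0]
def f(q): return np.r_[(pr(T,W(q))-[p[1] for p in pts]).ravel(),(pr(S,W(q))-[p[2] for p in pts]).ravel()]
o=least_squares(f,[0.45,0.25,-.3]);q=o.x
print(q[:2],np.degrees(q[2]));print(o.fun.reshape(2,-1,2).round(1))
P=np.array([(-80,80,93),(80,-80,93),(0,-12,50)])/1000; print(W(q))
pc=np.array([at(T,p,.073) for p in [(320,186.2),(332.4,197.4),(321.6,210),(308.6,198.6)]]);print(pc,pc.mean(0))
d=np.diff(np.r_[pc,pc[:1]],axis=0);print(np.degrees(np.arctan2(d[:,1],d[:,0])),np.linalg.norm(d,axis=1))
for n,p,z in [("jar",(276,202.5),.07),("wr1",(351,190),.01),("wr2",(351,228),.01),("off1",(324,158),.022)]: print(n,at(T,p,z))
for n,p in [("Atip1",(131,196.5)),("Atip2",(140,208)),("Btip1",(204,157)),("Btip2",(203,173)),]: print(n,at(T,p,.108))
E
python3 fit.py
```

```text
[0.54009687 0.21566362] -16.628396223023714
[[[-0.8 -1.2]
  [-0.4 -1.2]
  [-0.9 -1.3]
  [-2.2 -2.4]
  [-1.7 -1.2]
  [-1.1 -1.2]
  [-1.  -1.3]]

 [[-0.2 -0.9]
  [-0.4 -1.1]
  [-0.2 -0.2]
  [-1.4 -2.2]
  [-0.1 -3.1]
  [ 0.2 -1.9]
  [-0.  -2.5]]]
[[0.48633547 0.31521115 0.093     ]
 [0.59385828 0.11611609 0.093     ]
 [0.53666291 0.20416545 0.05      ]]
[[ 0.52709139 -0.22332387  0.073     ]
 [ 0.49401567 -0.25928492  0.073     ]
 [ 0.4573331  -0.22717494  0.073     ]
 [ 0.49090688 -0.18947142  0.073     ]] [ 0.49233676 -0.22481379  0.073     ]
[-132.60676348  138.80280699   48.31595929  -43.09289372] [0.04885898 0.04875102 0.05048518 0.04955106]
jar [ 0.48000359 -0.09396381  0.07      ]
wr1 [ 0.51779075 -0.32861677  0.01      ]
wr2 [ 0.40016929 -0.32693739  0.01      ]
off1 [ 0.6166302  -0.24420583  0.022     ]
Atip1 [0.49864606 0.32667864 0.108     ]
Atip2 [0.46528283 0.29950799 0.108     ]
Btip1 [0.61146416 0.11287931 0.108     ]
Btip2 [0.56528379 0.11558925 0.108     ]
```

Candidates for the pot: grey box (320,198 top), blue (390,198), blue (345,265), purple (310,264). The grey one on the cardboard is the pot; the close crop shows a plain grey closed bottom facing up. From the crop, bubble X sits about 9 mm towards +x and bubble Y about 15 mm towards +y, so both screws turn clockwise. Screw A is the handle at (136,202), screw B the one at (204,165).

```bash
python3 -m crank '[[-1,[0.4,0.2,0],[0,0,0]],[-1,[0.4,0.2,0],[0,0,0]],[-1,[0.4,0.2,0],[0,0,0]],[-1,[0.4,0.2,0],[0,0,0]],[-1,[0.4,0.2,0],[0,0,0]],[-1,[0.4,0.2,0],[0,0,0]],[-1,[0.4,0.2,0],[0,0,0]],[-1,[0.4,0.2,0],[0,0,0]]]'
python3 -m crank '[[-1,[0.4,0.24,0],[0,0,0]],[-1,[0.4,0.24,0],[0,0,0]],[-1,[0,0,0],[0,0,-0.19]],[-1,[0,0,0],[0,0,-0.19]],[-1,[0,0,0],[0,0,-0.19]],[-1,[0,0,0],[0,0,-0.19]],[-1,[0,0,0],[0,0,-0.19]],[-1,[0,0,0],[0,0,-0.19]]]'
python3 - <<'E'
from station import r
import cv2
s=r.sense(); print(s['joints'],s['tcp_pos'],s['ee_rot'],s['time_s'])
c=r.capture("wrist"); cv2.imwrite("pics/w1.png",c["img"])
import pickle; pickle.dump(c,open("w1.pkl","wb"))
E
```

```text
time_s: 1.05
tcp_pos: [0.4178, 0.3793, 0.2227]
ee_rot: [[0.974, -0.226, 0.0], [-0.226, -0.974, 0.0], [0.0, -0.0, -1.0]]
wrist_force: [0.2, 0.5, -0.6]
gripper_width: 1.002
time_s: 1.85
tcp_pos: [0.4837, 0.3158, 0.2224]
ee_rot: [[0.782, 0.624, -0.0], [0.624, -0.782, -0.0], [-0.0, -0.0, -1.0]]
wrist_force: [-0.3, -0.5, -0.2]
gripper_width: 0.999
[ 4.91905301e+01  1.74578796e+01 -6.39833089e+00 -5.86344914e-03
 -6.61605651e+01  7.94047112e+01] [0.4837376  0.31575971 0.22240855] [[ 7.81598056e-01  6.23782342e-01 -2.62198303e-04]
 [ 6.23782322e-01 -7.81598099e-01 -1.60431290e-04]
 [-3.05007901e-04 -3.81618817e-05 -9.99999953e-01]] 1.85
```

View pics/w1.png

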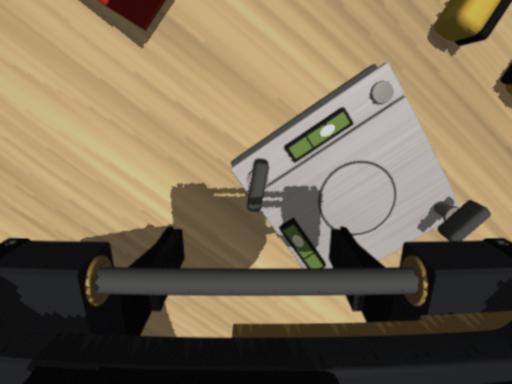

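```bash
python3 - <<'E'
import cv2
from h import crop
t=cv2.imread("pics/w1.png")
crop(t,225,60,365,220,4,"pics/w1a.png")
crop(t,230,150,500,270,2.9,"pics/w1b.png")
E
```

```text
(no output)
```

View pics/w1a.png

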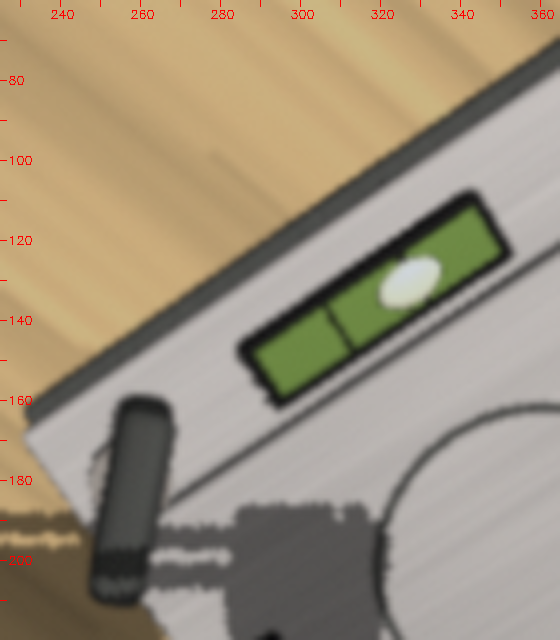

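View pics/w1b.png

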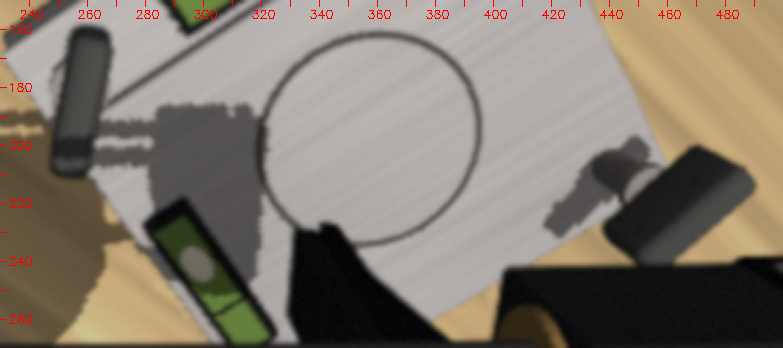

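```bash
python3 - <<'E'
import pickle; from h import *
c=pickle.load(open("w1.pkl","rb"))
f=lambda x,y,z:at(c,(x/4+225,y/4+60),z)
g=lambda x,y,z:at(c,(x/2.9+230,y/2.9+150),z)
a,b=f(145,405,.108),f(118,598,.108);print("A",a,b,(a+b)/2,np.degrees(np.arctan2(*(a-b)[1::-1])),np.linalg.norm(a-b))
v=[f(x,y,.061) for x,y in[(238,350),(475,190),(513,255),(278,410)]];vc=np.mean(v,0);bx=f(411,282,.063)
d=v[1]-v[0];d/=np.linalg.norm(d);print("vx",vc,np.degrees(np.arctan2(d[1],d[0])),(bx-vc)@d*1e3)
l=f(340,328,.063);print("line",(l-vc)@d*1e3)
print("circ",g(370,138,.05))
l=g(228,305,.063);bb=g(197,264,.063);print("bubY to line",np.linalg.norm(l-bb)*1e3)
print("boss",at(c,(381,92),.058))
E
```

```text
A [0.50866858 0.32835285 0.108     ] [0.46734754 0.30349475 0.108     ] [0.48800806 0.3159238  0.108     ] 31.03046176928131 0.04822191666994865
vx [0.56217998 0.29163404 0.061     ] -16.704156986126037 10.55316003602544
line -11.472213152674968
circ [0.53793586 0.20484377 0.05      ]
bubY to line 23.233505191508282
boss [0.63810833 0.2700047  0.058     ]
```

```bash
python3 -m crank '[[-1,[0,0,0.2],[0,0,0.15]],[-1,[0.03,0.02,0.4],[0,0,0]],[-1,[0,0,0.4],[0,0,0]],[-1,[0,0,0.3],[0,0,0]],[-1,[0,0,0.18],[0,0,0]],[1,[0,0,0],[0,0,0]],[1,[0,0,0],[0,0,0]],[1,[0,0,0],[0,0,0]]]'
python3 -m crank '[[1,[0,0,0],[0,0,0]],[1,[0,0,0],[0,0,0]],[1,[0,0,0],[0,0,0]]]'
python3 - <<'E'
from station import r
import cv2
s=r.sense(); print(s['tcp_pos'],s['moment'],s['time_s'])
c=r.capture("wrist"); cv2.imwrite("pics/w2.png",c["img"])
import pickle; pickle.dump(c,open("w2.pkl","wb"))
E
```

```text
time_s: 2.7
tcp_pos: [0.4883, 0.3166, 0.0761]
ee_rot: [[0.853, 0.522, 0.002], [0.522, -0.853, 0.002], [0.003, -0.001, -1.0]]
wrist_force: [0.8, 0.8, 0.2]
gripper_width: 0.812
time_s: 3.0
tcp_pos: [0.4876, 0.3159, 0.0753]
ee_rot: [[0.853, 0.522, 0.001], [0.522, -0.853, 0.001], [0.001, -0.0, -1.0]]
wrist_force: [0.5, 0.1, 0.7]
gripper_width: 0.537
[0.48760114 0.31594463 0.07525008] [-0.05883531 -0.05617352 -0.02407702] 3.0
```

View pics/w2.png

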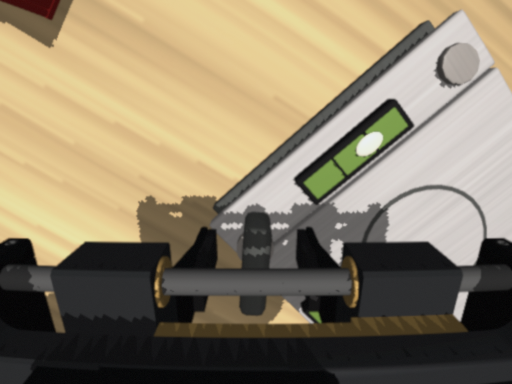

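The handle (256,260) is vertical and centred between the fingers; the bubble of vial X is at (370,143). Closing.

```bash
python3 -m crank '[[1,[0,0,0],[0,0,0]],[1,[0,0,0],[0,0,0]],[1,[0,0,0],[0,0,0]],[1,[0,0,0],[0,0,0]],[1,[0,0,0],[0,0,0]],[1,[0,0,0],[0,0,0]]]'
python3 -m crank '[[1,[0,0,0],[0,0,0.16]],[1,[0,0,0],[0,0,0.16]],[1,[0,0,0],[0,0,0.16]],[1,[0,0,0],[0,0,0.16]],[1,[0,0,0],[0,0,0.16]],[1,[0,0,0],[0,0,0.16]],[1,[0,0,0],[0,0,0.14]],[1,[0,0,0],[0,0,0]]]'
python3 - <<'E'
from station import r
import cv2
s=r.sense(); print(s['tcp_pos'],s['moment'],s['time_s'])
c=r.capture("wrist"); cv2.imwrite("pics/w3.png",c["img"])
import pickle; pickle.dump(c,open("w3.pkl","wb"))
E
```

```text
time_s: 3.65
tcp_pos: [0.4871, 0.3163, 0.0745]
ee_rot: [[0.853, 0.522, -0.0], [0.522, -0.853, 0.001], [0.0, -0.001, -1.0]]
wrist_force: [-2.1, 3.9, -0.3]
gripper_width: 0.162
time_s: 4.45
tcp_pos: [0.487, 0.3151, 0.0745]
ee_rot: [[0.951, -0.309, -0.001], [-0.309, -0.951, -0.001], [-0.001, 0.002, -1.0]]
wrist_force: [-3.0, -0.1, 1.6]
gripper_width: 0.158
[0.48699654 0.31512878 0.07451318] [ 0.01302476  0.74330669 -0.12084036] 4.45
```

View pics/w3.png

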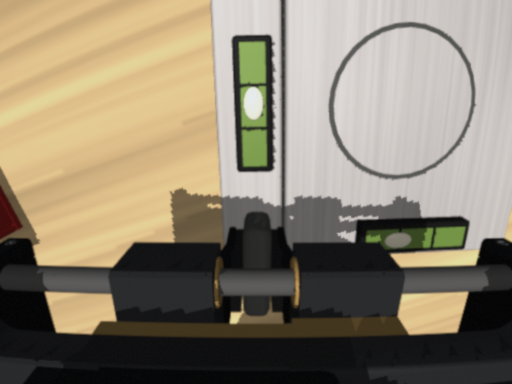

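Bubble X (253,103) now lies between its lines (rows 85 and 127), slightly towards +x. One small extra turn to centre it.

```bash
python3 -m crank '[[1,[0,0,0],[0,0,0.08]],[1,[0,0,0],[0,0,0.08]],[1,[0,0,0],[0,0,0]],[1,[0,0,0],[0,0,0]]]'
python3 - <<'E'
from station import r
import cv2
from h import *
s=r.sense(); print(s['tcp_pos'],s['moment'],s['time_s'])
c=r.capture("wrist"); crop(c["img"],210,20,480,260,3,"pics/w4.png")
import pickle; pickle.dump(c,open("w4.pkl","wb"))
E
```

```text
time_s: 4.9
tcp_pos: [0.4869, 0.315, 0.0745]
ee_rot: [[0.906, -0.424, -0.001], [-0.424, -0.906, -0.001], [-0.001, 0.002, -1.0]]
wrist_force: [-2.6, -1.1, 2.4]
gripper_width: 0.16
[0.48693977 0.3150442  0.0744876 ] [-0.30672222  0.92232264 -0.10108609] 4.9
```

View pics/w4.png

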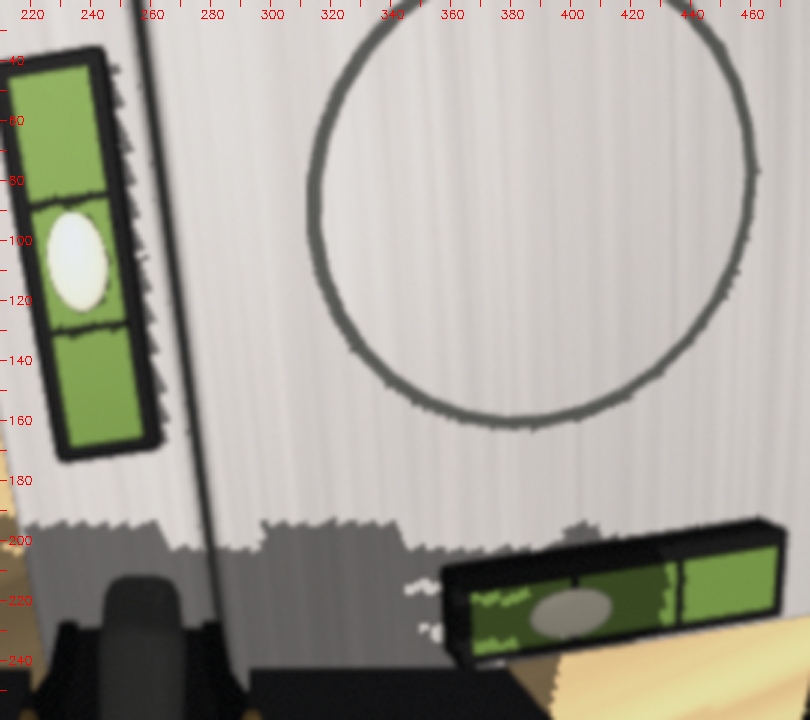

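```bash
python3 -m crank '[[-1,[0,0,0],[0,0,0]],[-1,[0,0,0],[0,0,0]],[-1,[0,0,0],[0,0,0]],[-1,[0,0,-0.4],[0,0,0]],[-1,[0,0,-0.5],[0,0,0]],[-1,[0,0,-0.45],[0,0,0]],[-1,[0.36,0.27,0],[0,0,0]],[-1,[0.36,0.27,0],[0,0,0]]]'
python3 -m crank '[[-1,[0.36,0.27,0],[0,0,0]],[-1,[0.36,0.27,0],[0,0,0]],[-1,[0.36,0.27,0],[0,0,0]],[-1,[0,0,0],[0,0,-0.16]],[-1,[0,0,0],[0,0,-0.16]],[-1,[0,0,0],[0,0,-0.16]],[-1,[0,0,0],[0,0,0]]]'
python3 - <<'E'
from station import r
import cv2
from h import *
s=r.sense(); print(s['joints'],s['tcp_pos'],s['moment'],s['time_s'])
c=r.capture("wrist"); cv2.imwrite("pics/w5.png",c["img"])
import pickle; pickle.dump(c,open("w5.pkl","wb"))
E
```

```text
time_s: 5.75
tcp_pos: [0.5308, 0.2372, 0.212]
ee_rot: [[0.906, -0.423, 0.005], [-0.423, -0.906, 0.004], [0.003, -0.006, -1.0]]
wrist_force: [1.4, -0.0, -0.5]
gripper_width: 0.808
time_s: 6.45
tcp_pos: [0.5933, 0.1168, 0.2095]
ee_rot: [[0.998, -0.063, 0.001], [-0.063, -0.998, 0.0], [0.001, -0.0, -1.0]]
wrist_force: [0.4, 0.9, 0.2]
gripper_width: 0.996
[ 2.64677916e+01  2.05699267e+01 -3.72735205e+00  1.09655957e-02
 -6.56514038e+01  5.99063933e+01] [0.59332042 0.11683206 0.20949179] [-0.05866968  0.00985379 -0.0168316 ] 6.45
```

View pics/w5.png

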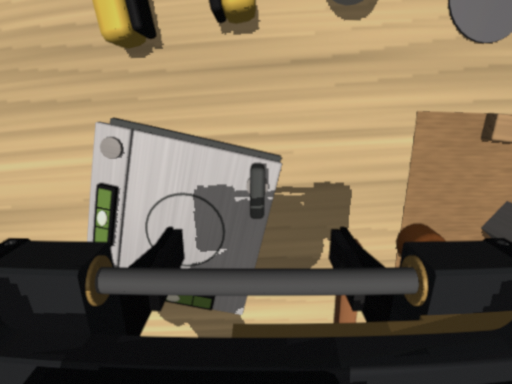

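```bash
python3 - <<'E'
import pickle; from h import *
c=pickle.load(open("w5.pkl","rb"))
crop(c["img"],230,140,300,240,6,"pics/w5a.png")
a,b=at(c,(259.5,166),.108),at(c,(257,217),.108);print(a,b,(a+b)/2,np.degrees(np.arctan2(*(a-b)[1::-1])),np.linalg.norm(a-b))
E
```

```text
[0.61931669 0.11152074 0.108     ] [0.57080661 0.11676492 0.108     ] [0.59506165 0.11414283 0.108     ] -6.1699899843055945 0.04879271627863468
```

View pics/w5a.png

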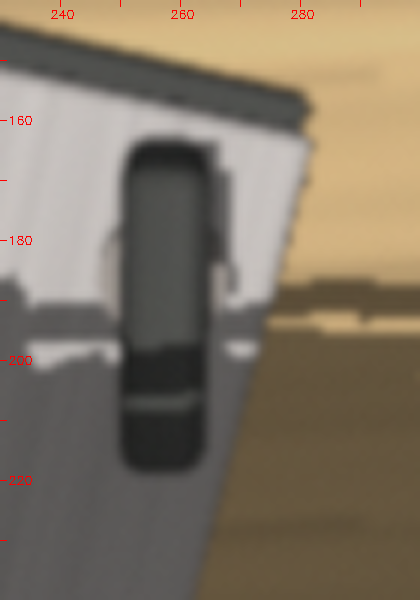

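```bash
python3 -m crank '[[-1,[0.01,0.015,0.3],[0,0,0]],[-1,[0,0,0.4],[0,0,0]],[1,[0,0,0.4],[0,0,0]],[1,[0,0,0.25],[0,0,0]],[1,[0,0,0],[0,0,0]],[1,[0,0,0],[0,0,0]],[1,[0,0,0],[0,0,0]],[1,[0,0,0],[0,0,0]]]'
python3 -m crank '[[1,[0,0,0],[0,0,0]],[1,[0,0,0],[0,0,0]],[1,[0,0,0],[0,0,0]],[1,[0,0,0],[0,0,0]],[1,[0,0,0],[0,0,0]],[1,[0,0,0],[0,0,0]]]'
python3 -m crank '[[1,[0,0,0],[0,0,0.18]],[1,[0,0,0],[0,0,0.18]],[1,[0,0,0],[0,0,0.18]],[1,[0,0,0],[0,0,0.18]],[1,[0,0,0],[0,0,0.18]],[1,[0,0,0],[0,0,0.18]],[1,[0,0,0],[0,0,0.18]],[1,[0,0,0],[0,0,0.18]]]'
python3 -m crank '[[1,[0,0,0],[0,0,0.16]],[1,[0,0,0],[0,0,0]],[1,[0,0,0],[0,0,0]]]'
python3 - <<'E'
from station import r
import cv2
from h import *
s=r.sense(); print(s['joints'],s['moment'],s['time_s'])
for n in("wrist","top","scene"):
    c=r.capture(n); cv2.imwrite(f"pics/{n}6.png",c["img"])
    if n=="top": crop(c["img"],125,140,225,230,6,"pics/t6.png")
    if n=="scene": crop(c["img"],335,190,435,290,6,"pics/s6.png")
E
```

```text
time_s: 7.3
tcp_pos: [0.5949, 0.116, 0.0766]
ee_rot: [[0.998, -0.063, 0.004], [-0.063, -0.998, 0.002], [0.004, -0.002, -1.0]]
wrist_force: [0.5, -0.2, -0.1]
gripper_width: 0.54
time_s: 7.9
tcp_pos: [0.5939, 0.116, 0.0747]
ee_rot: [[0.998, -0.063, 0.001], [-0.063, -0.998, 0.001], [0.001, -0.001, -1.0]]
wrist_force: [-1.0, 2.2, -0.0]
gripper_width: 0.159
time_s: 8.7
tcp_pos: [0.5931, 0.1151, 0.0747]
ee_rot: [[0.364, -0.932, -0.001], [-0.932, -0.364, -0.001], [0.0, 0.002, -1.0]]
wrist_force: [-1.4, 0.9, 2.7]
gripper_width: 0.16
time_s: 9.0
tcp_pos: [0.5931, 0.1151, 0.0747]
ee_rot: [[0.251, -0.968, -0.001], [-0.968, -0.251, -0.001], [0.0, 0.002, -1.0]]
wrist_force: [-2.9, 0.6, 3.5]
gripper_width: 0.152
[ 2.63166217e+01  2.80678657e+01 -1.31453143e+01 -1.91540991e-04
 -4.88786688e+01 -1.17853278e+01] [ 0.24217843  0.9205632  -0.13267894] 9.0
```

View pics/t6.png

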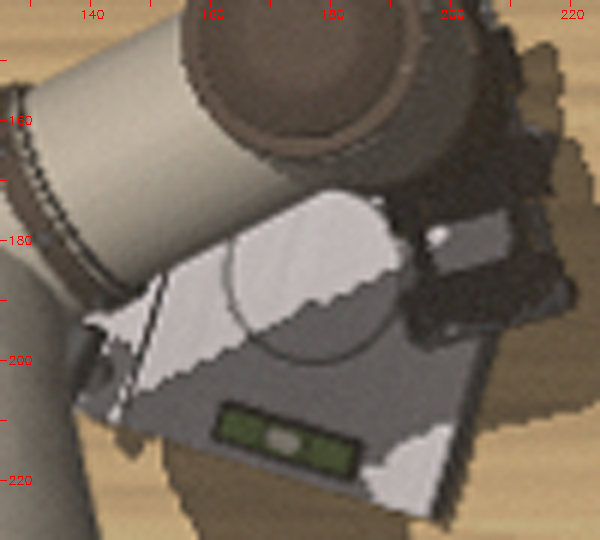

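View pics/s6.png

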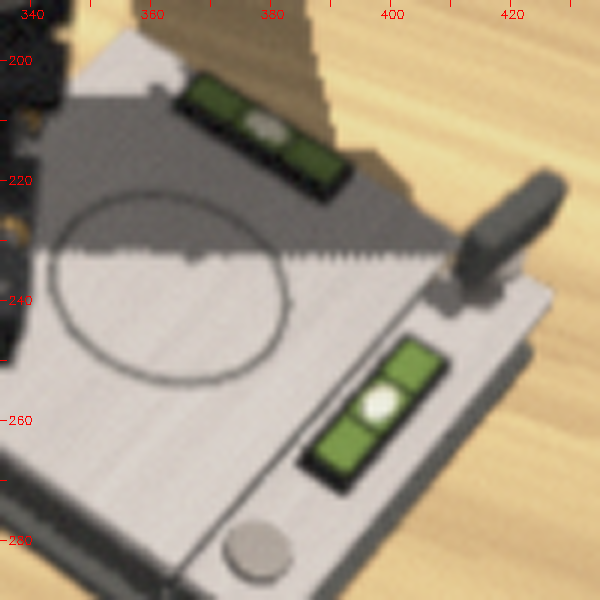

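```bash
python3 -m crank '[[-1,[0,0,0],[0,0,0]],[-1,[0,0,0],[0,0,0]],[-1,[0,0,0],[0,0,0]],[-1,[0,0,-0.4],[0,0,0]],[-1,[0,0,-0.5],[0,0,0]],[-1,[0,0,-0.4],[0,0,0]],[-1,[-0.33,0.25,0],[0,0,0]],[-1,[-0.33,0.25,0],[0,0,0]]]'
python3 -m crank '[[-1,[-0.33,0.25,0],[0,0,0]],[-1,[-0.33,0.25,0],[0,0,0]],[-1,[-0.33,0.25,0],[0,0,0]],[-1,[-0.33,0.25,0],[0,0,0]],[-1,[0,0,0],[0,0,-0.18]],[-1,[0,0,0],[0,0,-0.18]],[-1,[0,0,0],[0,0,-0.18]],[-1,[0,0,0],[0,0,-0.18]]]'
python3 - <<'E'
from station import r
import cv2
from h import *
s=r.sense(); print(s['joints'],s['time_s'])
c=r.capture("wrist"); cv2.imwrite("pics/w7.png",c["img"]); crop(c["img"],80,40,380,240,2.6,"pics/w7a.png")
import pickle; pickle.dump(c,open("w7.pkl","wb"))
E
```

```text
time_s: 9.95
tcp_pos: [0.5296, 0.1675, 0.2058]
ee_rot: [[0.246, -0.969, 0.004], [-0.969, -0.246, 0.002], [-0.002, -0.004, -1.0]]
wrist_force: [-0.4, 1.3, -1.4]
gripper_width: 0.801
time_s: 10.75
tcp_pos: [0.3994, 0.2703, 0.2045]
ee_rot: [[0.733, -0.68, 0.001], [-0.68, -0.733, 0.001], [0.0, -0.001, -1.0]]
wrist_force: [-0.4, -0.7, -0.4]
gripper_width: 1.0
[ 5.34536807e+01  8.91404964e+00 -2.05864317e+01  1.09741611e-02
 -6.04376306e+01 -6.27988594e+00] 10.75
```

View pics/w7.png

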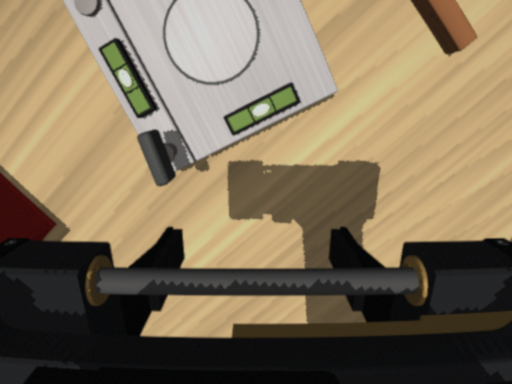

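```bash
python3 - <<'E'
import pickle; from h import *
c=pickle.load(open("w7.pkl","rb"))
crop(c["img"],90,30,190,130,6,"pics/w7x.png")
crop(c["img"],215,75,310,145,8,"pics/w7y.png")
E
```

```text
(no output)
```

View pics/w7x.png

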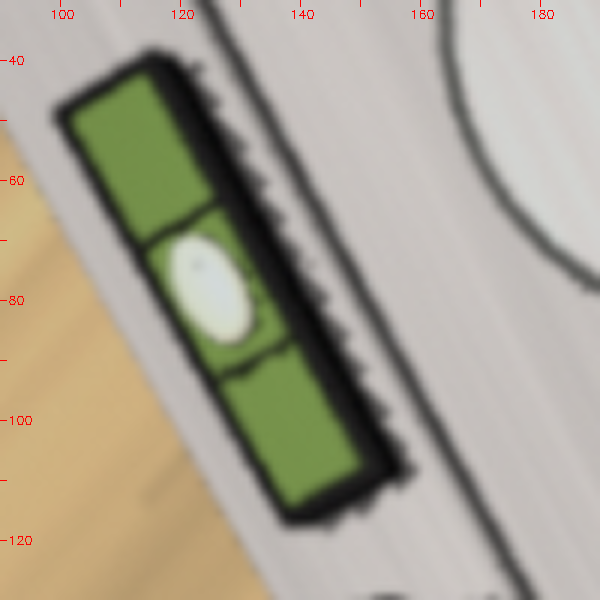

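View pics/w7y.png

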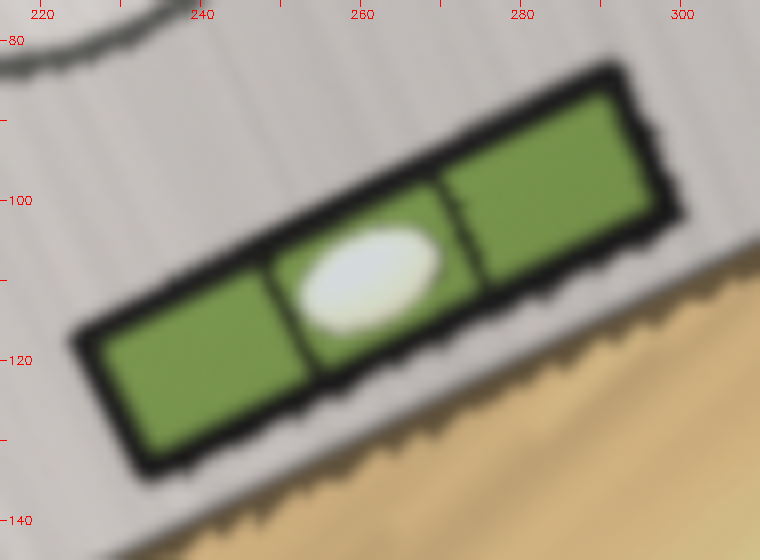

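Both bubbles lie within about 1 mm of the middle of their lines (X at (125,78) between lines at (120,67)/(133,90); Y at (261,110) between (252,115)/(273,104)). On to the pot; first I estimate the arm geometry to see which tilts are reachable.

```bash
python3 - <<'E'
import numpy as np
D=[((22.0897,.3777),(.14098,.60826,.22146)),((17.458,-6.398),(.48374,.31576,.22241)),((20.570,-3.727),(.59332,.11683,.20949)),((28.068,-13.145),(.5931,.1151,.0747)),((8.914,-20.586),(.3994,.2703,.2045))]
A=[];b=[]
for (j2,j3),p in D:
    t2=np.radians(j2);t3=np.radians(j2-j3);rho=np.sqrt(p[0]**2+p[1]**2-.16**2)
    A+= [[1,0,np.sin(t2),np.cos(t2),np.sin(t3),np.cos(t3)],[0,1,np.cos(t2),-np.sin(t2),np.cos(t3),-np.sin(t3)]];b+=[rho,p[2]]
A=np.array(A);b=np.array(b)
x,res,rk,sv=np.linalg.lstsq(A,b,rcond=None);print(x,sv,A@x-b)
x,res,rk,sv=np.linalg.lstsq(A[:,1:],b,rcond=None);print(x,sv,A[:,1:]@x-b)
E
```

```text
[-9.74082756e-05 -1.43625984e-01  5.62114386e-01  8.78452309e-04
  5.87696533e-04  4.21504341e-01] [3.86358423 3.86358423 0.20775527 0.20775527 0.1719147  0.1719147 ] [ 3.86274835e-04  5.08676884e-05  3.38773595e-05 -1.32094360e-05
 -5.25864024e-04 -4.79485221e-05  3.97892097e-05 -5.63156239e-06
  6.59226198e-05  1.59218321e-05]
[-0.14362598  0.56209387  0.00082483  0.00057031  0.42146855] [3.86358423 3.15570208 0.20775527 0.20382442 0.1719147 ] [ 3.86598794e-04  4.91089479e-05  3.42138140e-05 -1.81205762e-05
 -5.25641821e-04 -4.94372998e-05  4.18484283e-05  1.19962009e-05
  6.74641315e-05  6.45272717e-06]
```

```bash
cat > ik.py <<'E'
import numpy as np
from scipy.spatial.transform import Rotation as Ro
from scipy.optimize import least_squares
LIM=np.radians(np.array([[-179.83,179.83],[-69.29,118.12],[-61.27,80.66],[-181.25,117.63],[-171.15,-9.14],[-177.46,177.46]]))
LT=.35; 
def fk(q,Lt=None):
    Lt=LT if Lt is None else Lt
    d1=Lt-.1436
    Rz=Ro.from_euler('z',q[0]); p=q[1]-q[2]
    # local: x radial,y left,z up ; pitch down positive about +y
    F=Rz*Ro.from_euler('y',p)
    W=Rz.apply([.562*np.sin(q[1]),-.16,d1+.562*np.cos(q[1])])+F.apply([.4215,0,0])
    T=F*Ro.from_euler('x',q[3])*Ro.from_euler('y',-q[4])   # x axis = tool dir
    # at roll 0, pointing down: tool z = T x ; tool x yaw = q0 + q5 -90
    T=T*Ro.from_euler('x',-(q[5]-np.pi/2))
    M=T.as_matrix(); X=M@[0,0,1.]; Z=M[:,0]; Y=np.cross(Z,X)
    return W+Lt*Z, np.c_[X,Y,Z]
def ik(p,R,seeds=None,Lt=None):
    best=None
    rng=np.random.default_rng(0)
    S=[np.radians([np.degrees(np.arctan2(p[1],p[0]))+15,20,-10,0,-60,a]) for a in(-120,-60,0,60,120)]
    S+=[s+np.radians([0,0,0,d,e,0]) for s in S[:5] for d in(-60,60) for e in (0,-50)]
    if seeds is not None: S=[np.array(seeds)]
    for s in S:
        s=np.clip(s,LIM[:,0]+.01,LIM[:,1]-.01)
        def f(q):
            P,M=fk(q,Lt); return np.r_[(P-p)*5,(M-R).ravel()]
        o=least_squares(f,s,bounds=(LIM[:,0],LIM[:,1]),max_nfev=60)
        if o.cost<1e-8:
            m=np.min(np.c_[o.x-LIM[:,0],LIM[:,1]-o.x])
            if best is None or m>best[1]: best=(o.x,m)
    return best
def pose(haz,th,ysign,g):
    """tool z = cos th down + sin th * h ; y horizontal ; g grasp point"""
    h=np.array([np.cos(np.radians(haz)),np.sin(np.radians(haz)),0]);t=np.radians(th)
    Z=np.array([0,0,-1])*np.cos(t)+h*np.sin(t)
    Y=ysign*np.cross([0,0,1.],h); X=np.cross(Y,Z)
    return np.array(g)+.019*Z, np.c_[X,Y,Z]
E
python3 - <<'E'
from ik import *
from station import r
s=r.sense();P,M=fk(np.radians(s['joints']));print(P-s['tcp_pos'],np.abs(M-s['ee_rot']).max())
for Lt in(.30,.40):
  import ik as I
  I.LT=Lt
  for name,g,hs in [("pot",(.492,-.225,.038),(-43,47,137,-133)),("lay",(.49,-.21,.026),(-30,-8,10,150,172,190)),("plate",(.537,.2045,.086),(0,20,40,60,80,160,180,200,220,240,260))]:
    for h in hs:
      out=[]
      for th in(-60,-45,-30,30,45,60):
        b=max([x for x in(ik(*pose(h,th,y,g)) for y in(1,-1)) if x] or [(None,-1)],key=lambda x:x[1])
        out.append("%d:%d"%(th,np.degrees(b[1])) if b[1]>-1 else f"{th}:--")
      print(Lt,name,h,out,flush=True)
E
```

```text
[-0.00036819 -0.00057487 -0.00049255] 0.0004650636788703504
0.3 pot -43 ['-60:62', '-45:64', '-30:55', '30:12', '45:7', '60:--']
0.3 pot 47 ['-60:51', '-45:47', '-30:43', '30:23', '45:29', '60:27']
0.3 pot 137 ['-60:--', '-45:7', '-30:12', '30:55', '45:64', '60:62']
0.3 pot -133 ['-60:27', '-45:29', '-30:23', '30:43', '45:47', '60:51']
0.3 lay -30 ['-60:62', '-45:63', '-30:54', '30:8', '45:3', '60:--']
0.3 lay -8 ['-60:62', '-45:62', '-30:54', '30:2', '45:4', '60:--']
0.3 lay 10 ['-60:63', '-45:59', '-30:51', '30:--', '45:--', '60:--']
0.3 lay 150 ['-60:--', '-45:3', '-30:8', '30:54', '45:63', '60:62']
0.3 lay 172 ['-60:--', '-45:4', '-30:2', '30:54', '45:62', '60:62']
0.3 lay 190 ['-60:--', '-45:--', '-30:--', '30:51', '45:59', '60:63']
0.3 plate 0 ['-60:63', '-45:70', '-30:62', '30:15', '45:14', '60:6']
0.3 plate 20 ['-60:58', '-45:69', '-30:63', '30:2', '45:11', '60:2']
0.3 plate 40 ['-60:58', '-45:70', '-30:62', '30:--', '45:--', '60:--']
0.3 plate 60 ['-60:63', '-45:66', '-30:59', '30:7', '45:--', '60:--']
0.3 plate 80 ['-60:63', '-45:59', '-30:54', '30:20', '45:28', '60:16']
0.
[... 1171 characters left out ...]
45:4', '60:--']
0.4 plate 20 ['-60:41', '-45:55', '-30:69', '30:3', '45:--', '60:--']
0.4 plate 40 ['-60:44', '-45:57', '-30:70', '30:--', '45:--', '60:--']
0.4 plate 60 ['-60:53', '-45:64', '-30:66', '30:7', '45:--', '60:--']
0.4 plate 80 ['-60:61', '-45:67', '-30:59', '30:21', '45:27', '60:21']
0.4 plate 160 ['-60:10', '-45:15', '-30:23', '30:65', '45:65', '60:54']
0.4 plate 180 ['-60:--', '-45:4', '-30:16', '30:70', '45:57', '60:45']
0.4 plate 200 ['-60:--', '-45:--', '-30:3', '30:69', '45:55', '60:41']
0.4 plate 220 ['-60:--', '-45:--', '-30:--', '30:70', '45:57', '60:44']
Still running in the background as job /tmp/bash_jobs.1000/a308ea6245c6 (pid 951). You'll get a notice when it ends.
```

```bash
pkill -f "python3 -" ; cat > tr.py <<'E'
import sys; from ik import *
import ik as I
def track(q,wps,n=6):
    """wps: list (g,h,th,ys) interpolated; returns q path & min margin"""
    mm=99;Q=[q]
    for a,b in zip(wps[:-1],wps[1:]):
        for k in range(1,n+1):
            s=k/n
            g=np.array(a[0])*(1-s)+np.array(b[0])*s
            o=ik(*pose(a[1]+(b[1]-a[1])*s,a[2]+(b[2]-a[2])*s,a[3],g),seeds=q)
            if o is None: return Q,-1,(a,b,s)
            q=o[0];Q.append(q);mm=min(mm,np.degrees(o[1]))
    return Q,mm,None
if __name__=="__main__":
  pot=(.492,-.225,.040)
  for Lt in(.32,.38):
    I.LT=Lt
    q0=ik(*pose(-43,0,-1,(.492,-.225,.2)),seeds=np.radians([-8,15,-10,0,-60,55]))[0]
    for hL in(-16,164-360,10,-40,-60):
        w=[((.492,-.225,.2),-43,0,-1),((.492,-.225,.1),-43,-45,-1),(pot,-43,-45,-1),((.45,-.15,.25),-43,-20,-1),((.48,.3,.25),hL/2-20,0,-1),((.30,.46,.2),hL,20,-1),((.30,.46,.15),hL,45,-1),((.30,.46,.026),hL,45,-1)]
        Q,m,e=track(q0,w); print(Lt,hL,"stage1",m,e,np.degrees(Q[-1]).round(0),flush=True)
        if m<0: continue
        for flip in (0,180,-180):
          for hE in (180,208,-152,-180,225,-135):
            # after release: retreat, vertical, optionally yaw flip, tilt -45
            w2=[((.30,.46,.026),hL,45,-1),((.30,.46,.2),hL,0,-1)]
            Q2,m2,e2=track(Q[-1],w2,4)
            if m2<0: print("retreat",e2);break
            # yaw by flip while vertical: h->h+flip with ys -1 equals (h, ys=+1)
            if flip:
                Q2,m2,e2=track(Q2[-1],[((.30,.46,.2),hL,0,-1),((.30,.46,.2),hL+flip,0,-1)],6)
                if m2<0: break
            ys=1 if flip else -1
            d=(hE-hL+180)%360-180
            for dd in (d,d-360,d+360):
                if abs(dd)>300: continue
                w3=[((.30,.46,.2),hL,0,ys),((.30,.46,.15),hL,-45,ys),((.30,.46,.026),hL,-45,ys),((.30,.46,.25),hL,0,ys),((.45,.3,.25),hL+dd/2,0,ys),((.537,.2045,.2),hL+dd,20,ys),((.537,.2045,.086),hL+dd,40,ys)]
                Q3,m3,e3=track(Q2[-1],w3,6)
                if m3>0: print("   ",hL,"flip",flip,"hE",hE,dd,"m",round(m3,1),np.degrees(Q3[-1]).round(0),flush=True)
E
timeout 550 python3 tr.py
```

```text
0.32 -16 stage1 31.241023819701052 None [ 97.  37. -30. -51. -57. -65.]
    -16 flip 0 hE 180 -164 m 47.6 [  28.   46.    9.   17.  -90. -112.]
    -16 flip 0 hE 208 -136 m 47.6 [ 35.  47.  11.   4. -94. -95.]
    -16 flip 0 hE -152 -136 m 47.6 [ 35.  47.  11.   4. -94. -95.]
    -16 flip 0 hE -180 -164 m 47.6 [  28.   46.    9.   17.  -90. -112.]
    -16 flip 0 hE 225 -119 m 47.6 [ 39.  46.   9.  -4. -93. -85.]
    -16 flip 0 hE -135 -119 m 47.6 [ 39.  46.   9.  -4. -93. -85.]
0.32 -196 stage1 18.82449562855894 None [  53.   43.  -12.   47.  -64. -126.]
retreat (((0.3, 0.46, 0.026), -196, 45, -1), ((0.3, 0.46, 0.2), -196, 0, -1), 1.0)
retreat (((0.3, 0.46, 0.026), -196, 45, -1), ((0.3, 0.46, 0.2), -196, 0, -1), 1.0)
retreat (((0.3, 0.46, 0.026), -196, 45, -1), ((0.3, 0.46, 0.2), -196, 0, -1), 1.0)
0.32 10 stage1 17.443355444354392 None [100.  33. -44. -77. -46. -71.]
    10 flip 0 hE 180 -190 m 49.8 [  28.   46.    9.   17.  -90. -112.]
    10 flip 0 hE 208 -162 m 49.8 [ 35.  47.  11.   4. -94. -95.]
    10 flip 0 hE -152 -162 m 49.8 [ 35.  47.  11.   4. -94. -95.]
    10 flip 0 hE 
[... 3496 characters left out ...]
8.   4. -97. -95.]
    -40 flip 0 hE -180 -140 m 37.5 [  26.   50.   16.   17.  -93. -112.]
    -40 flip 0 hE 225 -95 m 37.5 [ 39.  50.  15.  -4. -95. -85.]
    -40 flip 0 hE -135 -95 m 37.5 [ 39.  50.  15.  -4. -95. -85.]
0.38 -60 stage1 46.12584049749245 None [ 89.  48.  -3. -22. -80. -71.]
    -60 flip 0 hE 180 -120 m 24.5 [  26.   50.   16.   17.  -93. -112.]
    -60 flip 0 hE 208 -92 m 24.5 [ 34.  51.  18.   4. -97. -95.]
    -60 flip 0 hE -152 -92 m 24.5 [ 34.  51.  18.   4. -97. -95.]
    -60 flip 0 hE -180 -120 m 24.5 [  26.   50.   16.   17.  -93. -112.]
    -60 flip 0 hE 225 -75 m 24.5 [ 39.  50.  15.  -4. -95. -85.]
    -60 flip 0 hE -135 -75 m 24.5 [ 39.  50.  15.  -4. -95. -85.]
```

```bash
python3 -m crank '[[-1,[0.31,0.27,-0.06],[0,0,0]],[-1,[0.31,0.27,-0.06],[0,0,0]],[-1,[0.31,0.27,-0.06],[0,0,0]],[-1,[0.31,0.27,-0.06],[0,0,0]],[-1,[0.31,0.27,-0.06],[0,0,0]],[-1,[0.31,0.27,-0.06],[0,0,0]],[-1,[0.31,0.27,0],[0,0,0]],[-1,[0.31,0.27,0],[0,0,0]]]'
python3 -m crank '[[-1,[0.31,0.27,0],[0,0,0]],[-1,[0.31,0.27,0],[0,0,0]],[-1,[0.35,0.27,0],[0,0,0]],[-1,[0,0,0],[0,0,0]],[-1,[0,0,0],[0,0,0]]]'
python3 - <<'E'
from station import r
import cv2
from h import *
s=r.sense(); print(s['joints'],s['time_s'])
c=r.capture("wrist"); cv2.imwrite("pics/w8.png",c["img"]); 
import pickle; pickle.dump(c,open("w8.pkl","wb"))
E
```

```text
time_s: 11.6
tcp_pos: [0.4325, -0.059, 0.241]
ee_rot: [[0.727, -0.686, 0.002], [-0.686, -0.727, 0.0], [0.001, -0.002, -1.0]]
wrist_force: [0.4, 0.4, -0.1]
gripper_width: 0.997
time_s: 12.1
tcp_pos: [0.4473, -0.1838, 0.24]
ee_rot: [[0.726, -0.688, -0.0], [-0.688, -0.726, 0.0], [-0.0, 0.0, -1.0]]
wrist_force: [0.1, -0.3, -0.1]
gripper_width: 0.997
[-3.05330944e+00  7.37058796e+00 -1.70371425e+01 -8.83431245e-03
 -6.56191262e+01  4.96022187e+01] 12.1
```

View pics/w8.png

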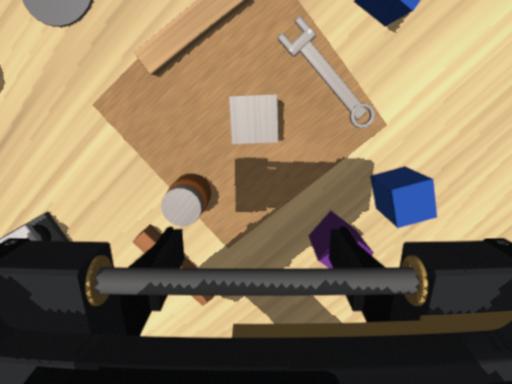

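```bash
python3 - <<'E'
import pickle; from h import *
c=pickle.load(open("w8.pkl","rb"))
crop(c["img"],210,75,300,165,6,"pics/w8a.png")
E
```

```text
(no output)
```

View pics/w8a.png

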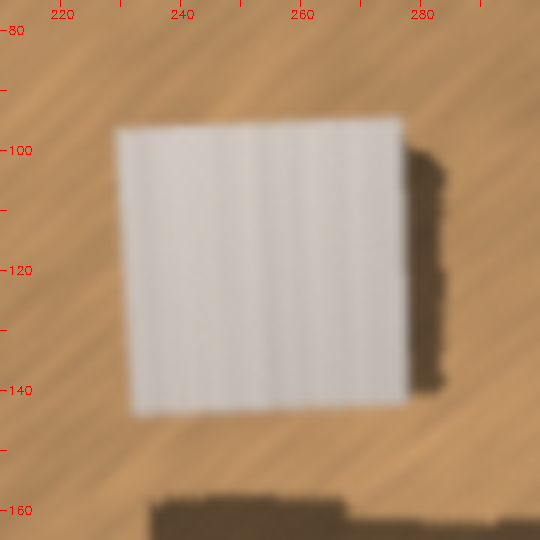

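```bash
python3 - <<'E'
import pickle; from h import *
c=pickle.load(open("w8.pkl","rb"))
p=np.array([at(c,(x/6+210,y/6+75),.073) for x,y in[(117,128),(402,118),(408,402),(132,415)]])
m=p.mean(0);print(m)
d=np.roll(p,-1,0)-p;print(np.degrees(np.arctan2(d[:,1],d[:,0])),np.linalg.norm(d,axis=1))
t=np.array([.4473,-.1838]);X=np.array([.726,-.688]);Y=np.array([-.688,-.726]);e=m[:2]-t;print("dx,dy tool",e@X,e@Y)
E
```

```text
[ 0.49460466 -0.22586746  0.073     ]
[-131.5112573   138.84190525   49.2563704   -41.61245572] [0.04984593 0.04963397 0.05024523 0.05030626]
dx,dy tool 0.06328559433812027 -0.002004625616591993
```

```bash
python3 - <<'E'
from ik import *
q=np.radians([-3,7,-17,0,-65.6,49.6])
for d in(0,.06,.12,.183):
    for th in(-45,):
        P,R=pose(-41.3,th,-1,(.4946,-.2259,.038)); o=ik(P-R[:,2]*d,R); print(d,P-R[:,2]*d,np.degrees(o[0]).round() if o else None)
E
python3 -m crank '[[-1,[0,0,0],[0,0,-0.05]],[-1,[0.36,0,0.17],[0,0,0]],[-1,[0.36,0,0.17],[0,0,0]],[-1,[0.36,0,0.17],[0,0,0]],[-1,[0.36,0,0.17],[0,0,0]],[-1,[0.36,0,0.17],[0,0,0]],[-1,[0,0,0],[0,0,0]]]'
python3 -m crank '[[-1,[0,0,0],[0,-0.16,0]],[-1,[0,0,0],[0,-0.17,0]],[-1,[0,0,0],[0,-0.17,0]],[-1,[0,0,0],[0,-0.17,0]],[-1,[0,0,0],[0,-0.17,0]],[-1,[0,0,0],[0,-0.16,0]],[-1,[0,0,0],[0,0,0]],[-1,[0,0,0],[0,0,0]]]'
cat > err.py <<'E'
import sys
from station import r
from ik import *
s=r.sense(); a=[float(v) for v in sys.argv[1:]]
P,R=pose(a[0],a[1],int(a[2]),a[3:6]); M=s['ee_rot']
print("joints",s['joints'].round(1),"t",s['time_s'],"F",s['wrist_force'].round(1))
print("shift tool mm/100:",((P-s['tcp_pos'])@M/.1).round(3)," turn/45:",(Ro.from_matrix(M.T@R).as_rotvec(degrees=True)/45).round(3))
from scipy.optimize import minimize_scalar
print("Lt", minimize_scalar(lambda L:np.linalg.norm(fk(np.radians(s['joints']),L)[0]-s['tcp_pos']),bounds=(.2,.5),method='bounded').x)
E
python3 err.py -41.3 -45 -1 .4946 -.2259 .038
```

```text
0 [ 0.48450674 -0.21703286  0.02456497] [-18.  52.  10.  17. -90.  73.]
0.06 [ 0.51638018 -0.24503436  0.06699138] [-19.  53.  19.  16. -99.  71.]
0.12 [ 0.54825362 -0.27303586  0.10941778] [ -20.   54.   29.   16. -107.   70.]
0.183 [ 0.58172073 -0.30243743  0.15396551] [ -21.   58.   43.   16. -118.   68.]
time_s: 12.85
tcp_pos: [0.5846, -0.3006, 0.1505]
ee_rot: [[0.755, -0.656, -0.006], [-0.656, -0.755, 0.002], [-0.005, 0.002, -1.0]]
wrist_force: [-1.7, 1.6, -1.1]
gripper_width: 0.999
time_s: 13.65
tcp_pos: [0.5836, -0.2996, 0.1546]
ee_rot: [[0.534, -0.654, -0.535], [-0.464, -0.756, 0.462], [-0.707, 0.001, -0.707]]
wrist_force: [0.8, 0.0, 1.0]
gripper_width: 0.998
joints [ -20.4   52.9   41.3  -16.6 -120.4   66.6] t 13.65 F [0.8 0.  1. ]
shift tool mm/100: [0.007 0.022 1.831]  turn/45: [0.008 0.    0.005]
Lt 0.2247914040873113
```

```bash
sed -i "s/Ro.from_euler('x',q\[3\])/Ro.from_euler('x',-q[3])/" ik.py; python3 err.py -41.3 -45 -1 .4946 -.2259 .038
python3 -m crank '[[-1,[0,0.01,0.4],[0,0,0]],[-1,[0,0.01,0.4],[0,0,0]],[-1,[0,0,0.4],[0,0,0]],[-1,[0,0,0],[0,0,0]],[-1,[0,0,0],[0,0,0]]]'
python3 err.py -41.3 -45 -1 .4946 -.2259 .038
python3 - <<'E'
from station import r
import cv2
from h import *
c=r.capture("wrist"); cv2.imwrite("pics/w9.png",c["img"])
c=r.capture("scene"); crop(c["img"],140,120,300,240,5,"pics/s9.png")
E
```

```text
joints [ -20.4   52.9   41.3  -16.6 -120.4   66.6] t 13.65 F [0.8 0.  1. ]
shift tool mm/100: [0.007 0.022 1.831]  turn/45: [0.008 0.    0.005]
Lt 0.2941875340298577
time_s: 14.15
tcp_pos: [0.518, -0.246, 0.0738]
ee_rot: [[0.538, -0.653, -0.533], [-0.464, -0.757, 0.46], [-0.704, -0.0, -0.711]]
wrist_force: [1.5, -0.5, 1.0]
gripper_width: 1.0
joints [ -18.3   48.3   19.   -16.  -102.7   70. ] t 14.15 F [ 1.5 -0.5  1. ]
shift tool mm/100: [ 0.032 -0.     0.661]  turn/45: [ 0.008 -0.006  0.008]
Lt 0.31146278553516527
```

View pics/w9.png

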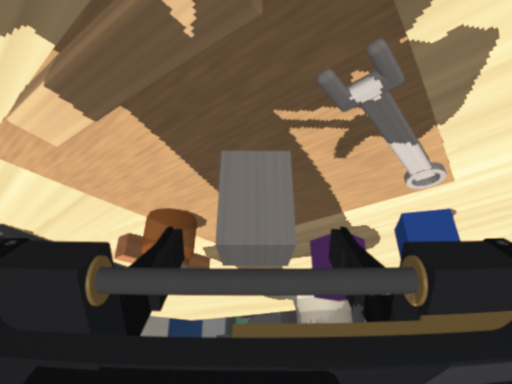

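View pics/s9.png

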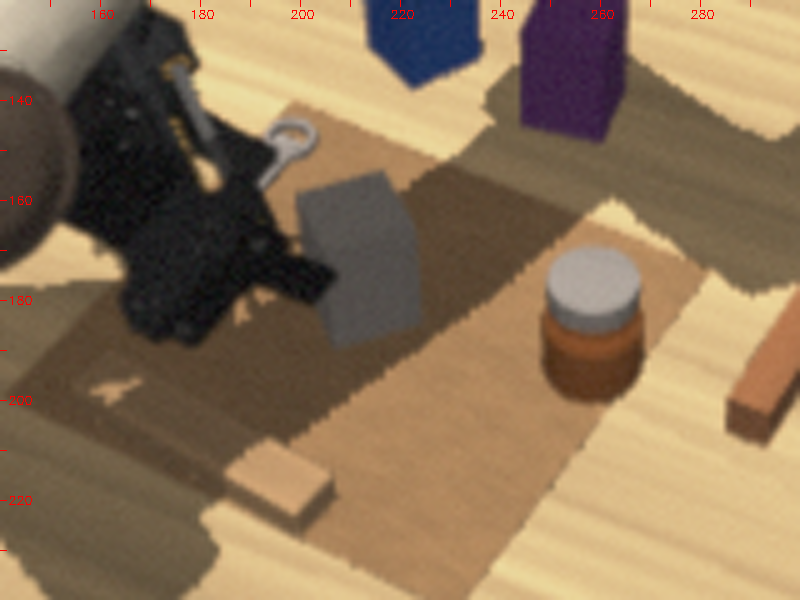

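The pot (257,200 wrist) is centred between the open fingers and the jar is well clear. I go in the remaining 66 mm and close.

```bash
python3 -m crank '[[-1,[0.02,0,0.25],[0,0,0]],[-1,[0.01,0,0.25],[0,0,0]],[-1,[0,0,0.15],[0,0,0]],[1,[0,0,0],[0,0,0]],[1,[0,0,0],[0,0,0]],[1,[0,0,0],[0,0,0]],[1,[0,0,0],[0,0,0]],[1,[0,0,0],[0,0,0]]]'
python3 err.py -41.3 -45 -1 .4946 -.2259 .038
python3 -m crank '[[1,[0,0,0],[0,0,0]],[1,[0,0,0],[0,0,0]],[1,[0,0,0],[0,0,0]],[1,[0,0,0],[0,0,0]]]'
python3 -m crank '[[1,[-0.14,0,-0.14],[0,0,0]],[1,[-0.14,0,-0.14],[0,0,0]],[1,[0,0,0],[0,0,0]],[1,[0,0,0],[0,0,0]]]'
python3 - <<'E'
from station import r
import cv2
from h import *
c=r.capture("wrist"); cv2.imwrite("pics/w10.png",c["img"])
c=r.capture("scene"); crop(c["img"],140,120,300,240,5,"pics/s10.png")
E
```

```text
time_s: 15.05
tcp_pos: [0.4854, -0.2184, 0.023]
ee_rot: [[0.535, -0.656, -0.533], [-0.464, -0.755, 0.463], [-0.706, -0.001, -0.708]]
wrist_force: [-0.4, 0.1, -0.7]
gripper_width: 0.628
joints [-17.1  48.3  10.3 -16.6 -94.1  71.4] t 15.05 F [-0.4  0.1 -0.7]
shift tool mm/100: [-0.022 -0.004  0.   ]  turn/45: [ 0.005 -0.002  0.006]
Lt 0.3200911746155626
time_s: 15.45
tcp_pos: [0.4852, -0.2182, 0.0229]
ee_rot: [[0.535, -0.655, -0.533], [-0.464, -0.755, 0.463], [-0.706, -0.0, -0.708]]
wrist_force: [1.3, -0.6, 2.5]
gripper_width: 0.576
time_s: 15.85
tcp_pos: [0.4846, -0.2177, 0.0616]
ee_rot: [[0.534, -0.656, -0.534], [-0.464, -0.755, 0.464], [-0.707, -0.0, -0.707]]
wrist_force: [-0.5, -0.2, -2.5]
gripper_width: 0.574
```

View pics/w10.png

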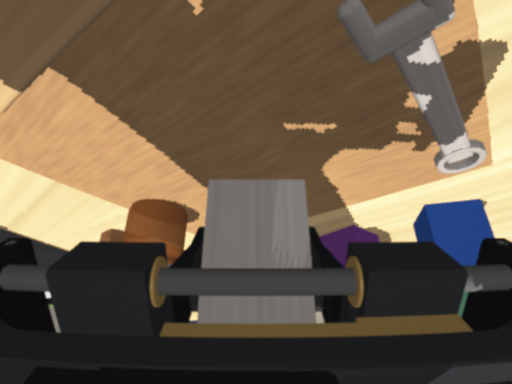

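View pics/s10.png

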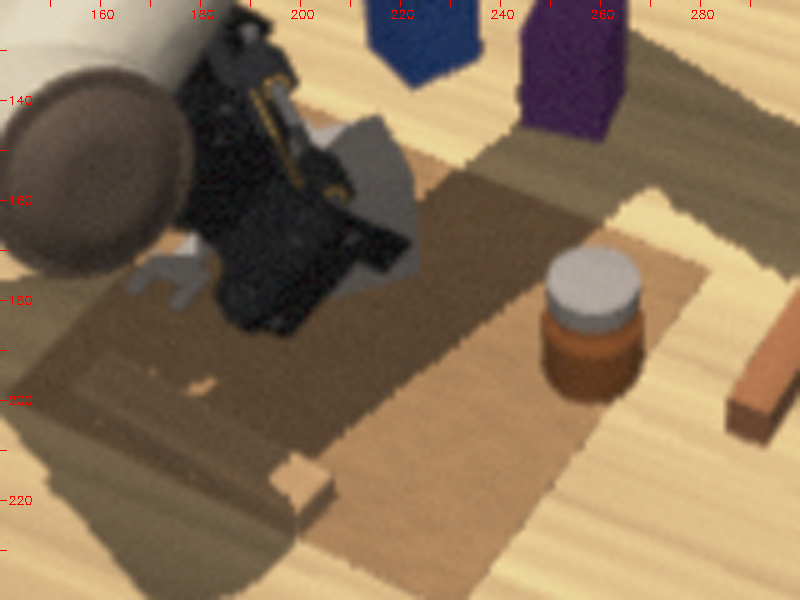

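```bash
python3 -m crank '[[1,[-0.25,0,-0.25],[0,0,0]],[1,[-0.25,0,-0.25],[0,0,0]],[1,[-0.25,0,-0.25],[0,0,0]],[1,[-0.25,0,-0.25],[0,0,0]],[1,[0,0,0],[0,0.16,0]],[1,[0,0,0],[0,0.17,0]],[1,[0,0,0],[0,0.17,0]],[1,[0,0,0],[0,0.17,0]]]'
python3 -m crank '[[1,[0,0,0],[0,0.17,0]],[1,[0,0,0],[0,0.16,0]],[1,[0,0,0],[0,0,0]]]'
python3 err.py -41.3 0 -1 .42 .05 .22;  python3 err.py -41.3 0 -1 .28 .47 .22
```

```text
time_s: 16.75
tcp_pos: [0.4847, -0.218, 0.2029]
ee_rot: [[0.731, -0.656, -0.191], [-0.634, -0.755, 0.165], [-0.253, 0.0, -0.968]]
wrist_force: [-0.5, 0.6, -2.2]
gripper_width: 0.576
time_s: 17.05
tcp_pos: [0.4795, -0.2159, 0.2021]
ee_rot: [[0.756, -0.654, -0.005], [-0.654, -0.757, 0.001], [-0.005, 0.003, -1.0]]
wrist_force: [-0.4, 1.0, -2.4]
gripper_width: 0.576
joints [ -6.6  13.5 -15.   -0.  -61.8  55.7] t 17.05 F [-0.4  1.  -2.4]
shift tool mm/100: [-2.189 -1.622  0.016]  turn/45: [0.004 0.006 0.01 ]
Lt 0.20000423888377797
joints [ -6.6  13.5 -15.   -0.  -61.8  55.7] t 17.05 F [-0.4  1.  -2.4]
shift tool mm/100: [-5.995 -3.884  0.027]  turn/45: [0.004 0.006 0.01 ]
Lt 0.20000423888377797
```

```bash
python3 -m crank '[[1,[-0.2,-0.13,0],[0,0,0]],[1,[-0.33,-0.21,0],[0,0,0]],[1,[-0.33,-0.21,0],[0,0,0]],[1,[-0.33,-0.21,0],[0,0,0]],[1,[-0.33,-0.21,0],[0,0,0]],[1,[-0.33,-0.21,0],[0,0,0]],[1,[-0.33,-0.21,0],[0,0,0]],[1,[-0.33,-0.21,0],[0,0,0]]]'
python3 -m crank '[[1,[-0.33,-0.21,0],[0,0,0]],[1,[-0.33,-0.21,0],[0,0,0]],[1,[-0.33,-0.21,0],[0,0,0]],[1,[-0.33,-0.21,0],[0,0,0]],[1,[-0.33,-0.22,0],[0,0,0]],[1,[-0.33,-0.22,0],[0,0,0]],[1,[-0.33,-0.22,0],[0,0,0]],[1,[-0.33,-0.22,0],[0,0,0]]]'
python3 -m crank '[[1,[-0.33,-0.22,0],[0,0,0]],[1,[-0.2,-0.14,0],[0,0,0]],[1,[0,0,0],[0,0,0]]]'
python3 err.py -41.3 0 -1 .28 .47 .22
python3 - <<'E'
from station import r
import cv2
from h import *
c=r.capture("top"); cv2.imwrite("pics/t11.png",c["img"])
E
```

```text
time_s: 17.85
tcp_pos: [0.3992, 0.0687, 0.203]
ee_rot: [[0.755, -0.656, -0.003], [-0.656, -0.755, -0.001], [-0.002, 0.002, -1.0]]
wrist_force: [1.2, 0.3, -1.3]
gripper_width: 0.574
time_s: 18.65
tcp_pos: [0.3126, 0.3716, 0.2027]
ee_rot: [[0.755, -0.655, -0.002], [-0.655, -0.755, -0.003], [0.0, 0.003, -1.0]]
wrist_force: [0.6, 0.4, -1.7]
gripper_width: 0.573
time_s: 18.95
tcp_pos: [0.2963, 0.435, 0.202]
ee_rot: [[0.757, -0.654, -0.001], [-0.654, -0.757, -0.003], [0.001, 0.003, -1.0]]
wrist_force: [0.3, -1.6, -1.7]
gripper_width: 0.568
joints [ 73.4  13.5 -15.   -0.  -61.6 -24.2] t 18.95 F [ 0.3 -1.6 -1.7]
shift tool mm/100: [-0.352 -0.158  0.009]  turn/45: [ 0.004 -0.001  0.011]
Lt 0.20000423888377797
```

View pics/t11.png

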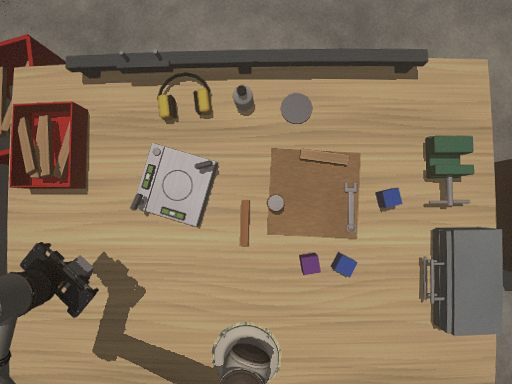

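```bash
python3 -m crank '[[1,[0,0,0],[0,0.16,0]],[1,[0,0,0],[0,0.17,0]],[1,[0,0,0],[0,0.17,0]],[1,[0,0,0],[0,0.17,0]],[1,[0,0,0],[0,0.17,0]],[1,[0,0,0],[0,0.16,0]],[1,[0,0,0],[0,0,0]],[1,[0,0,0],[0,0,0]]]'
python3 err.py -41.3 45 -1 .282 .447 .0265
```

```text
time_s: 19.8
tcp_pos: [0.2971, 0.4316, 0.2028]
ee_rot: [[0.535, -0.656, 0.532], [-0.463, -0.755, -0.465], [0.707, 0.002, -0.707]]
wrist_force: [-0.2, -0.4, -1.9]
gripper_width: 0.57
joints [ 90.   23.9 -24.5  33.1 -77.3 -59. ] t 19.8 F [-0.2 -0.4 -1.9]
shift tool mm/100: [-1.398 -0.02   1.285]  turn/45: [-0.003  0.     0.007]
Lt 0.2588614616579148
```

```bash
python3 -m crank '[[1,[-0.26,0,0.26],[0,0,0]],[1,[-0.26,0,0.26],[0,0,0]],[1,[-0.26,0,0.26],[0,0,0]],[1,[-0.26,0,0.26],[0,0,0]],[1,[-0.1,0,0.1],[0,0,0]],[1,[-0.08,0,0.08],[0,0,0]],[1,[0,0,0],[0,0,0]],[1,[0,0,0],[0,0,0]]]'
python3 err.py -41.3 45 -1 .282 .447 .0265
python3 - <<'E'
from station import r
import cv2
from h import *
c=r.capture("scene"); cv2.imwrite("pics/s12.png",c["img"])
E
```

```text
time_s: 20.6
tcp_pos: [0.2973, 0.4331, 0.0323]
ee_rot: [[0.534, -0.656, 0.534], [-0.465, -0.755, -0.462], [0.706, -0.002, -0.708]]
wrist_force: [0.5, 0.2, -2.2]
gripper_width: 0.573
joints [ 89.   36.9 -33.3  39.2 -59.1 -72.6] t 20.6 F [ 0.5  0.2 -2.2]
shift tool mm/100: [-0.187 -0.003  0.085]  turn/45: [-0.007  0.002  0.003]
Lt 0.2148061894160436
```

View pics/s12.png

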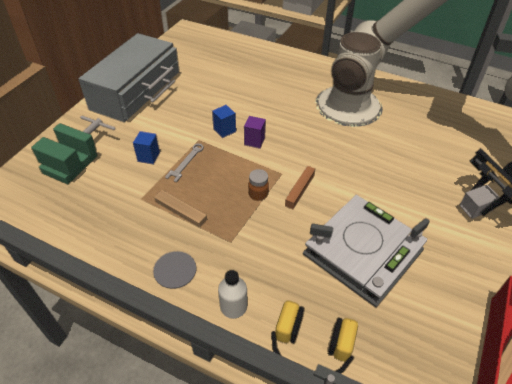

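```bash
python3 -m crank '[[1,[-0.06,0,0.06],[0,0,0]],[1,[-0.05,0,0.05],[0,0,0]],[1,[0,0,0],[0,0,0]],[1,[0,0,0],[0,0,0]]]'
python3 -m crank '[[1,[-0.01,0,0.01],[0,0,0]],[1,[0,0,0],[0,0,0]],[1,[0,0,0],[0,0,0]]]'
python3 -m crank '[[1,[-0.01,0,0.01],[0,0,0]],[1,[0,0,0],[0,0,0]],[1,[0,0,0],[0,0,0]]]'
```

```text
time_s: 21.05
tcp_pos: [0.297, 0.4321, 0.0154]
ee_rot: [[0.534, -0.655, 0.534], [-0.463, -0.755, -0.464], [0.707, 0.0, -0.707]]
wrist_force: [-0.6, -0.0, -1.6]
gripper_width: 0.571
time_s: 21.35
tcp_pos: [0.297, 0.4323, 0.0142]
ee_rot: [[0.534, -0.655, 0.534], [-0.464, -0.755, -0.463], [0.707, -0.0, -0.707]]
wrist_force: [0.4, 0.4, -1.9]
gripper_width: 0.572
time_s: 21.65
tcp_pos: [0.2971, 0.4325, 0.0135]
ee_rot: [[0.533, -0.655, 0.535], [-0.463, -0.756, -0.463], [0.708, -0.001, -0.706]]
wrist_force: [-2.1, -0.2, 4.9]
gripper_width: 0.572
```

```bash
python3 -m crank '[[-1,[0,0,0],[0,0,0]],[-1,[0,0,0],[0,0,0]],[-1,[0,0,0],[0,0,0]],[-1,[0,0,0],[0,0,0]],[-1,[0,0,0],[0,0,0]],[-1,[0,0,-0.2],[0,0,0]],[-1,[0,0,-0.4],[0,0,0]],[-1,[0,0,-0.4],[0,0,0]]]'
python3 -m crank '[[-1,[0,0,-0.4],[0,0,0]],[-1,[0,0,-0.1],[0,-0.16,0]],[-1,[0,0,0],[0,-0.17,0]],[-1,[0,0,0],[0,-0.17,0]],[-1,[0,0,0],[0,-0.17,0]],[-1,[0,0,0],[0,-0.17,0]],[-1,[0,0,0],[0,-0.16,0]],[-1,[0,0,0],[0,0,0]]]'
python3 err.py -41.3 -45 -1 .287 .4413 .026
python3 - <<'E'
from station import r
import cv2
from h import *
c=r.capture("wrist"); cv2.imwrite("pics/w13.png",c["img"])
import pickle; pickle.dump(c,open("w13.pkl","wb"))
E
```

```text
time_s: 22.45
tcp_pos: [0.2431, 0.4783, 0.0839]
ee_rot: [[0.534, -0.656, 0.533], [-0.462, -0.755, -0.466], [0.708, 0.002, -0.706]]
wrist_force: [0.3, 1.0, 0.3]
gripper_width: 0.998
time_s: 23.25
tcp_pos: [0.2184, 0.5008, 0.1201]
ee_rot: [[0.752, -0.659, -0.002], [-0.659, -0.752, 0.003], [-0.003, -0.001, -1.0]]
wrist_force: [0.2, -0.2, 1.1]
gripper_width: 0.997
joints [ 83.4  20.  -18.8  -0.1 -51.  -34.5] t 23.25 F [ 0.2 -0.2  1.1]
shift tool mm/100: [ 0.777 -0.003  1.072]  turn/45: [-0.001 -0.996  0.002]
Lt 0.49999576556571645
```

View pics/w13.png

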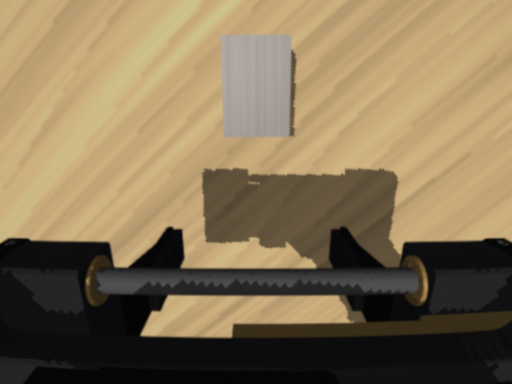

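```bash
python3 - <<'E'
import pickle; from h import *
c=pickle.load(open("w13.pkl","rb"))
p=np.array([at(c,q,.05) for q in[(221.5,35),(291.5,35.5),(294,136),(223.5,137)]])
m=p.mean(0);print(m)
d=np.roll(p,-1,0)-p;print(np.degrees(np.arctan2(d[:,1],d[:,0])),np.linalg.norm(d,axis=1))
E
python3 err.py -41 -45 -1 .288 .4405 .026
```

```text
[0.28662401 0.43949533 0.05      ]
[-131.59933034  141.94494284   49.61718758  -41.57827433] [0.04962    0.07123804 0.05400955 0.07224845]
joints [ 83.5  20.1 -18.8   0.  -51.  -34.7] t 23.3 F [0.6 0.5 0.4]
shift tool mm/100: [ 7.91e-01 -1.00e-03  1.07e+00]  turn/45: [-0.003 -1.    -0.002]
Lt 0.49999576556571645
```

```bash
python3 -m crank '[[-1,[0.45,0,0],[0,0,0]],[-1,[0.45,0,0],[0,0,0]],[-1,[0.45,0,0],[0,0,0]],[-1,[0.45,0,0],[0,0,0]]]'
python3 -m crank '[[-1,[0,0,0],[0,-0.15,0]],[-1,[0,0,0],[0,-0.16,0]],[-1,[0,0,0],[0,-0.16,0]],[-1,[0,0,0],[0,-0.16,0]],[-1,[0,0,0],[0,-0.16,0]],[-1,[0,0,0],[0,-0.16,0]],[-1,[0,0,0],[0,-0.16,0]],[-1,[0,0,0],[0,0,0]]]'
python3 err.py -41.2 -50 -1 .288 .440 .026
```

```text
time_s: 23.7
tcp_pos: [0.3533, 0.3829, 0.1182]
ee_rot: [[0.757, -0.654, 0.001], [-0.654, -0.757, -0.003], [0.002, 0.002, -1.0]]
wrist_force: [0.7, 1.0, 0.1]
gripper_width: 0.999
time_s: 24.5
tcp_pos: [0.3535, 0.3817, 0.1148]
ee_rot: [[0.479, -0.658, -0.581], [-0.428, -0.753, 0.499], [-0.766, 0.01, -0.642]]
wrist_force: [-0.7, -0.5, -0.8]
gripper_width: 0.998
joints [ 33.8  30.5  -3.5 -48.8 -79.1  34.9] t 24.5 F [-0.7 -0.5 -0.8]
shift tool mm/100: [ 0.118 -0.018  1.432]  turn/45: [ 0.009  0.001 -0.008]
Lt 0.33195214320291716
```

```bash
python3 -m crank '[[-1,[0.11,-0.02,0.2],[0,0,0]],[-1,[0,0,0.4],[0,0,0]],[-1,[0,0,0.4],[0,0,0]],[-1,[0,0,0.3],[0,0,0]],[-1,[0,0,0],[0,0,0]],[-1,[0,0,0],[0,0,0]]]'
python3 err.py -41.2 -50 -1 .288 .440 .026
```

```text
time_s: 25.1
tcp_pos: [0.283, 0.4461, 0.0264]
ee_rot: [[0.488, -0.652, -0.58], [-0.422, -0.758, 0.497], [-0.764, 0.002, -0.645]]
wrist_force: [0.6, 0.3, -0.3]
gripper_width: 1.004
joints [ 42.1  36.3  -8.8 -55.3 -67.1  40.5] t 25.1 F [ 0.6  0.3 -0.3]
shift tool mm/100: [0.052 0.012 0.133]  turn/45: [ 0.01  -0.004  0.006]
Lt 0.3463517557483776
```

```bash
python3 -m crank '[[-1,[0.04,0.01,0.13],[0,0,0]],[1,[0,0,0],[0,0,0]],[1,[0,0,0],[0,0,0]],[1,[0,0,0],[0,0,0]],[1,[0,0,0],[0,0,0]],[1,[0,0,0],[0,0,0]],[1,[0,0,0],[0,0,0]],[1,[0,0,0],[0,0,0]]]'
python3 err.py -41.2 -50 -1 .288 .440 .026
python3 -m crank '[[1,[0,0,0],[0,0,0]],[1,[0,0,0],[0,0,0]],[1,[0,0,0],[0,0,0]]]'
python3 err.py -41.2 -50 -1 .288 .440 .026
python3 - <<'E'
from station import r
import cv2
from h import *
c=r.capture("wrist"); cv2.imwrite("pics/w14.png",c["img"])
E
```

```text
time_s: 25.9
tcp_pos: [0.2783, 0.4498, 0.0155]
ee_rot: [[0.486, -0.655, -0.578], [-0.422, -0.755, 0.502], [-0.765, -0.0, -0.644]]
wrist_force: [-0.0, -0.7, 1.4]
gripper_width: 0.57
joints [ 42.4  37.3  -9.2 -56.3 -66.   41.6] t 25.9 F [-0.  -0.7  1.4]
shift tool mm/100: [0.008 0.01  0.017]  turn/45: [ 0.004 -0.001  0.004]
Lt 0.34840898643851126
time_s: 26.2
tcp_pos: [0.2783, 0.4499, 0.0155]
ee_rot: [[0.486, -0.655, -0.578], [-0.422, -0.755, 0.502], [-0.765, -0.0, -0.644]]
wrist_force: [1.6, -1.8, 2.8]
gripper_width: 0.572
joints [ 42.4  37.3  -9.2 -56.3 -66.   41.6] t 26.2 F [ 1.6 -1.8  2.8]
shift tool mm/100: [0.008 0.01  0.017]  turn/45: [ 0.004 -0.001  0.004]
Lt 0.348396626952001
```

View pics/w14.png

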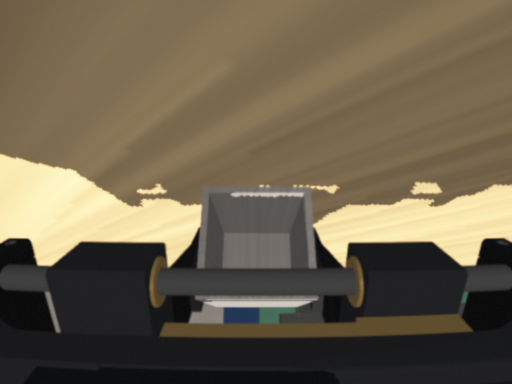

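```bash
python3 -m crank '[[1,[-0.15,0,-0.13],[0,0,0]],[1,[-0.3,0,-0.25],[0,0,0]],[1,[-0.3,0,-0.25],[0,0,0]],[1,[-0.3,0,-0.25],[0,0,0]],[1,[-0.3,0,-0.25],[0,0,0]],[1,[-0.2,0,-0.17],[0,0,0]],[1,[0,0,0],[0,0,0]],[1,[0,0,0],[0,0,0]]]'
python3 -m crank '[[1,[0,0,0],[0,0.15,0]],[1,[0,0,0],[0,0.16,0]],[1,[0,0,0],[0,0.16,0]],[1,[0,0,0],[0,0.16,0]],[1,[0,0,0],[0,0.16,0]],[1,[0,0,0],[0,0.16,0]],[1,[0,0,0],[0,0.16,0]],[1,[0,0,0],[0,0,0]]]'
python3 err.py -41.2 0 -1 .537 .2045 .24
python3 - <<'E'
from station import r
import cv2
from h import *
c=r.capture("scene"); cv2.imwrite("pics/s15.png",c["img"])
E
```

```text
time_s: 27.05
tcp_pos: [0.2774, 0.4501, 0.2172]
ee_rot: [[0.486, -0.656, -0.578], [-0.422, -0.755, 0.502], [-0.766, 0.0, -0.643]]
wrist_force: [-0.2, 0.2, -3.2]
gripper_width: 0.572
time_s: 27.85
tcp_pos: [0.2752, 0.45, 0.2141]
ee_rot: [[0.759, -0.651, -0.001], [-0.651, -0.759, -0.008], [0.004, 0.006, -1.0]]
wrist_force: [-0.6, -1.0, -3.0]
gripper_width: 0.574
joints [ 76.2  13.1 -13.7   0.1 -63.6 -26.9] t 27.85 F [-0.6 -1.  -3. ]
shift tool mm/100: [ 3.586  0.158 -0.052]  turn/45: [ 0.008 -0.005  0.013]
Lt 0.20000423888377797
```

View pics/s15.png

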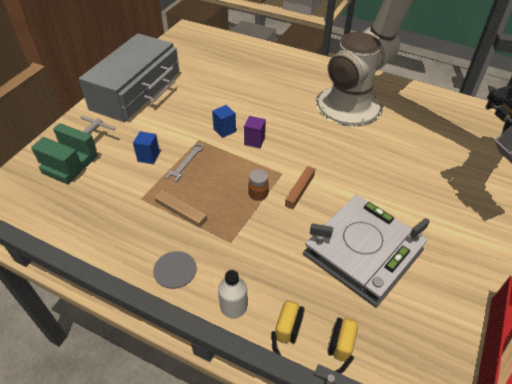

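```bash
python3 -m crank '[[1,[0.2,0.02,0],[0,0,0]],[1,[0.36,0.02,0],[0,0,0]],[1,[0.36,0.02,0],[0,0,0]],[1,[0.36,0.02,0],[0,0,0]],[1,[0.36,0.02,0],[0,0,0]],[1,[0.36,0.02,0],[0,0,0]],[1,[0.36,0.02,-0.02],[0,0,0]],[1,[0.36,0.02,-0.02],[0,0,0]]]'
python3 -m crank '[[1,[0.36,0,-0.01],[0,0,0]],[1,[0.3,0,0],[0,0,0]],[1,[0.2,0,0],[0,0,0]],[1,[0,0,0],[0,0,0.1]],[1,[0,0,0],[0,0,0.17]],[1,[0,0,0],[0,0,0.17]],[1,[0,0,0],[0,0,0.17]],[1,[0,0,0],[0,0,0.17]]]'
python3 -m crank '[[1,[0,0,0],[0,0,0.17]],[1,[0,0,0],[0,0,0.17]],[1,[0,0,0],[0,0,0.17]],[1,[0,0,0],[0,0,0.17]],[1,[0,0,0],[0,0,0.17]],[1,[0,0,0],[0,0,0.17]],[1,[0,0,0],[0,0,0.17]],[1,[0,0,0],[0,0,0.17]]]'
python3 -m crank '[[1,[0,0,0],[0,0,0.17]],[1,[0,0,0],[0,0,0.17]],[1,[0,0,0],[0,0,0]],[1,[0,0,0],[0,0,0]]]'
python3 err.py -152 0 -1 .537 .2045 .24
```

```text
time_s: 28.7
tcp_pos: [0.4735, 0.2575, 0.22]
ee_rot: [[0.754, -0.657, -0.004], [-0.657, -0.754, 0.0], [-0.003, 0.002, -1.0]]
wrist_force: [0.6, 0.3, -2.1]
gripper_width: 0.574
time_s: 29.5
tcp_pos: [0.5374, 0.2022, 0.2207]
ee_rot: [[0.233, -0.972, -0.004], [-0.972, -0.233, 0.001], [-0.001, 0.004, -1.0]]
wrist_force: [0.4, 0.3, -0.8]
gripper_width: 0.57
time_s: 30.3
tcp_pos: [0.5374, 0.2022, 0.2207]
ee_rot: [[-0.74, -0.673, -0.004], [-0.673, 0.74, 0.001], [0.003, 0.003, -1.0]]
wrist_force: [0.2, -0.2, -1.7]
gripper_width: 0.572
time_s: 30.7
tcp_pos: [0.5377, 0.2026, 0.2215]
ee_rot: [[-0.887, -0.462, -0.002], [-0.462, 0.887, 0.0], [0.002, 0.001, -1.0]]
wrist_force: [0.2, 0.5, -2.2]
gripper_width: 0.574
joints [ 36.7  17.3  -6.8  -0.1 -66.  -99.2] t 30.7 F [ 0.2  0.5 -2.2]
shift tool mm/100: [-0.003  0.02   0.005]  turn/45: [ 0.001 -0.002 -0.011]
Lt 0.20000423888377797
```

```bash
python3 -m crank '[[1,[0,0,0],[0,0.14,0]],[1,[0,0,0],[0,0.15,0]],[1,[0,0,0],[0,0.15,0]],[1,[0,0,0],[0,0.15,0]],[1,[0,0,0],[0,0.15,0]],[1,[0,0,0],[0,0.15,0]],[1,[0,0,0],[0,0,0]],[1,[0,0,0],[0,0,0]]]'
python3 err.py -152.5 40.1 -1 .540 .2057 .125
python3 err.py -152.5 40.1 -1 .540 .2057 .087
```

```text
time_s: 31.5
tcp_pos: [0.5382, 0.2033, 0.2209]
ee_rot: [[-0.679, -0.461, -0.572], [-0.354, 0.887, -0.296], [0.644, 0.001, -0.765]]
wrist_force: [-1.1, -0.1, -1.4]
gripper_width: 0.577
joints [  34.3   39.3   21.4   -4.8 -111.9  -97. ] t 31.5 F [-1.1 -0.1 -1.4]
shift tool mm/100: [-0.638  0.012  0.907]  turn/45: [0.001 0.001 0.   ]
Lt 0.3028773613046492
joints [  34.3   39.3   21.4   -4.8 -111.9  -97. ] t 31.5 F [-1.1 -0.1 -1.4]
shift tool mm/100: [-0.883  0.011  1.198]  turn/45: [0.001 0.001 0.   ]
Lt 0.3028773613046492
```

```bash
python3 -m crank '[[1,[-0.21,0.01,0.3],[0,0,0]],[1,[-0.21,0,0.3],[0,0,0]],[1,[-0.21,0,0.3],[0,0,0]],[1,[0,0,0],[0,0,0]],[1,[0,0,0],[0,0,0]]]'
python3 err.py -152.5 40.1 -1 .540 .2057 .087
python3 - <<'E'
from station import r
import cv2
from h import *
c=r.capture("top"); crop(c["img"],110,120,240,240,5,"pics/t16.png")
c=r.capture("scene"); crop(c["img"],295,150,435,300,5,"pics/s16.png")
E
```

```text
time_s: 32.0
tcp_pos: [0.5293, 0.1996, 0.1153]
ee_rot: [[-0.681, -0.462, -0.569], [-0.354, 0.887, -0.297], [0.641, -0.0, -0.767]]
wrist_force: [0.9, -0.4, 0.1]
gripper_width: 0.575
joints [ 34.5  43.1  12.9  -4.5 -99.5 -96.2] t 32.0 F [ 0.9 -0.4  0.1]
shift tool mm/100: [-0.275  0.005  0.328]  turn/45: [-0.001  0.005 -0.   ]
Lt 0.3065750074455855
```

View pics/s16.png

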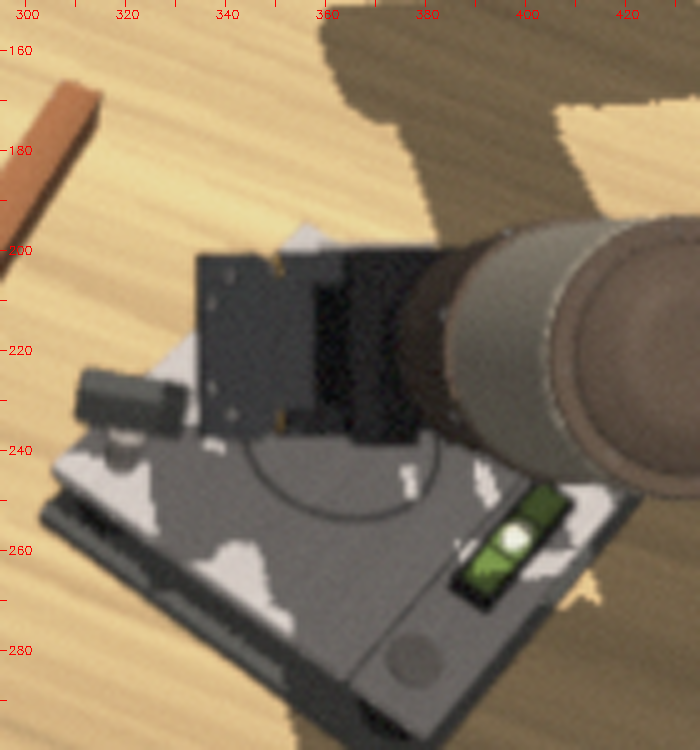

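View pics/t16.png

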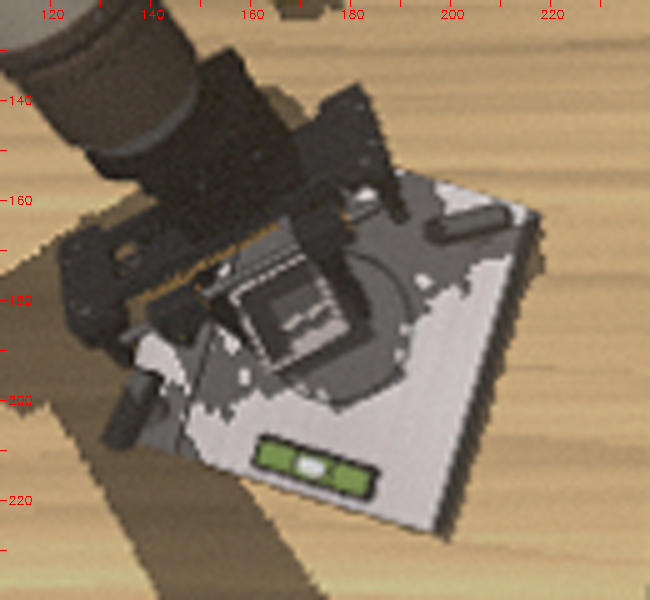

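```bash
python3 - <<'E'
import pickle; from h import *
T,S=pickle.load(open("cams.pkl","rb"))
print(pr(T,[[.5377,.204,.165],[.5377,.204,.05]]))
print(at(T,(169.6,182.4),.165),at(T,(177.8,185.5),.05))
E
```

```text
[[167.26471915 181.56190438]
 [177.43002054 183.91247849]]
[0.53536611 0.19749951 0.165     ] [0.5328642  0.20282896 0.05      ]
```

```bash
python3 -m crank '[[1,[-0.12,0,0.14],[0,0,0]],[1,[-0.1,0,0.13],[0,0,0]],[1,[0,0,0],[0,0,0]],[1,[0,0,0],[0,0,0]]]'
python3 err.py -152.5 40.1 -1 .540 .2057 .087
python3 -m crank '[[1,[-0.02,0,0.02],[0,0,0]],[1,[0,0,0],[0,0,0]],[1,[0,0,0],[0,0,0]]]'
python3 -m crank '[[1,[-0.01,0,0.01],[0,0,0]],[1,[0,0,0],[0,0,0]],[1,[0,0,0],[0,0,0]]]'
python3 err.py -152.5 40.1 -1 .540 .2057 .087
```

```text
time_s: 32.5
tcp_pos: [0.5286, 0.1995, 0.0788]
ee_rot: [[-0.679, -0.461, -0.571], [-0.353, 0.887, -0.297], [0.643, -0.0, -0.766]]
wrist_force: [-0.1, 0.4, -1.8]
gripper_width: 0.575
joints [ 34.5  45.2  11.4  -4.5 -96.  -95.9] t 32.5 F [-0.1  0.4 -1.8]
shift tool mm/100: [-0.047  0.002  0.044]  turn/45: [-0.     0.001 -0.001]
Lt 0.3075732667424794
time_s: 32.8
tcp_pos: [0.5287, 0.1998, 0.0759]
ee_rot: [[-0.68, -0.461, -0.571], [-0.353, 0.887, -0.296], [0.643, -0.0, -0.766]]
wrist_force: [-0.1, -0.4, -1.6]
gripper_width: 0.57
time_s: 33.1
tcp_pos: [0.5286, 0.1997, 0.0741]
ee_rot: [[-0.679, -0.461, -0.571], [-0.353, 0.887, -0.297], [0.644, -0.0, -0.765]]
wrist_force: [-0.4, 0.8, -1.8]
gripper_width: 0.575
joints [ 34.5  45.5  11.3  -4.6 -95.6 -95.9] t 33.1 F [-0.4  0.8 -1.8]
shift tool mm/100: [-0.015  0.     0.009]  turn/45: [ 0.001  0.001 -0.001]
Lt 0.30771326005534916
```

Not touching yet; 1 mm steps with force watch.

```bash
python3 -m crank '[[1,[-0.006,0,0.008],[0,0,0]],[1,[0,0,0],[0,0,0]],[1,[0,0,0],[0,0,0]]]'
python3 -m crank '[[1,[-0.006,0,0.008],[0,0,0]],[1,[0,0,0],[0,0,0]],[1,[0,0,0],[0,0,0]]]'
```

```text
time_s: 33.4
tcp_pos: [0.5287, 0.1998, 0.0736]
ee_rot: [[-0.679, -0.461, -0.571], [-0.353, 0.887, -0.297], [0.643, -0.0, -0.766]]
wrist_force: [-0.7, 0.5, 1.4]
gripper_width: 0.573
time_s: 33.7
tcp_pos: [0.5287, 0.1997, 0.0736]
ee_rot: [[-0.679, -0.462, -0.571], [-0.353, 0.887, -0.297], [0.643, -0.0, -0.766]]
wrist_force: [0.8, 0.7, 5.7]
gripper_width: 0.574
```

Contact (+7 N). Releasing and backing out along the tool axis.

```bash
python3 -m crank '[[-1,[0,0,0],[0,0,0]],[-1,[0,0,0],[0,0,0]],[-1,[0,0,0],[0,0,0]],[-1,[0,0,0],[0,0,0]],[-1,[0,0,0],[0,0,0]],[-1,[0,0,0],[0,0,0]],[-1,[0,0,-0.2],[0,0,0]],[-1,[0,0,-0.4],[0,0,0]]]'
python3 -m crank '[[-1,[0,0,-0.4],[0,0,0]],[-1,[0,0,-0.4],[0,0,0]],[-1,[0,0,0],[0,0,0]],[-1,[0,0,0],[0,0,0]]]'
python3 - <<'E'
from station import r
import cv2,pickle
from h import *
c=r.capture("wrist"); cv2.imwrite("pics/w17.png",c["img"]);pickle.dump(c,open("w17.pkl","wb"))
c=r.capture("scene"); crop(c["img"],295,150,435,300,5,"pics/s17.png")
c=r.capture("top"); crop(c["img"],110,120,240,240,5,"pics/t17.png")
E
```

```text
time_s: 34.5
tcp_pos: [0.561, 0.2167, 0.1169]
ee_rot: [[-0.675, -0.461, -0.576], [-0.351, 0.888, -0.299], [0.649, 0.0, -0.761]]
wrist_force: [1.0, 0.7, -0.2]
gripper_width: 0.996
time_s: 34.9
tcp_pos: [0.6086, 0.2415, 0.179]
ee_rot: [[-0.68, -0.461, -0.571], [-0.353, 0.888, -0.296], [0.643, 0.001, -0.766]]
wrist_force: [-1.7, 0.3, -0.1]
gripper_width: 0.997
```

View pics/w17.png

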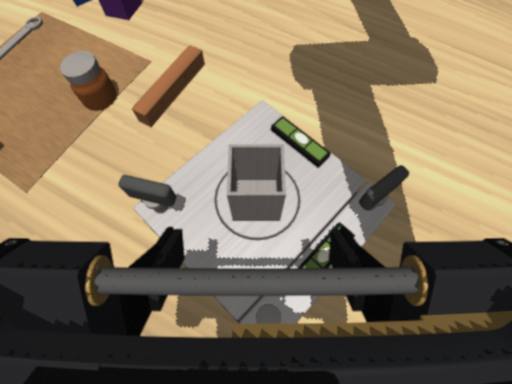

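View pics/t17.png

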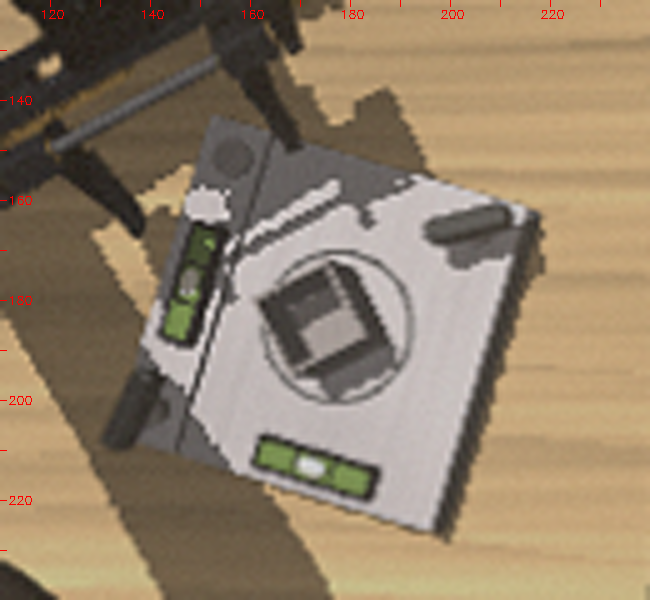

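View pics/s17.png

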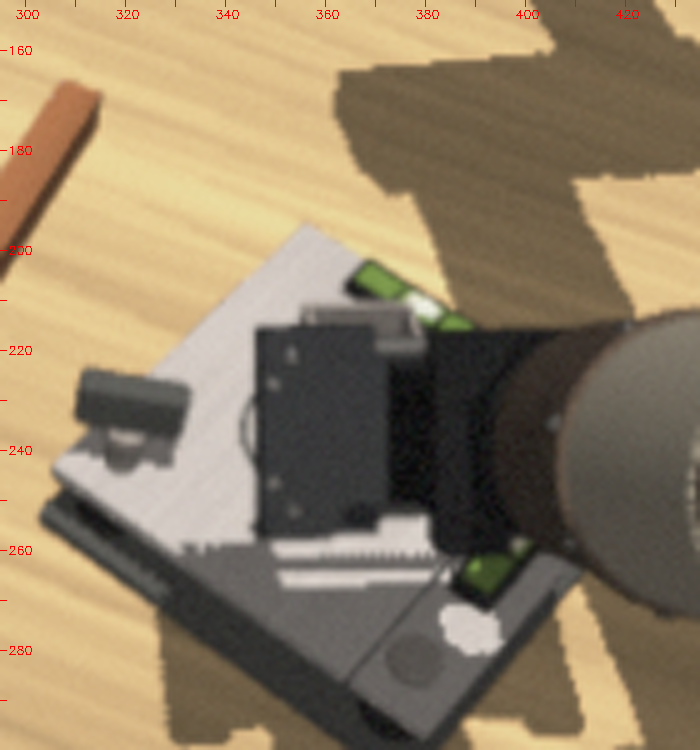

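```bash
python3 -m crank '[[-1,[-0.1,0,-0.4],[0,0,0]],[-1,[0.2,0,-0.4],[0,0,0]],[-1,[0.3,0,-0.3],[0,0,0]],[-1,[0.3,0,-0.1],[0,0,0]],[-1,[0.2,0,0],[0,0,0]],[-1,[0,0,0],[0,0,0]],[-1,[0,0,0],[0,0,0]]]'
python3 - <<'E'
from station import r
import cv2,pickle
from h import *
c=r.capture("wrist"); cv2.imwrite("pics/w18.png",c["img"]);pickle.dump(c,open("w18.pkl","wb"))
c=r.capture("scene"); cv2.imwrite("pics/s18.png",c["img"]); crop(c["img"],295,180,435,300,5,"pics/s18a.png")
E
```

```text
time_s: 35.75
tcp_pos: [0.6155, 0.245, 0.3287]
ee_rot: [[-0.679, -0.461, -0.572], [-0.353, 0.887, -0.297], [0.644, 0.001, -0.765]]
wrist_force: [0.6, 0.0, -0.8]
gripper_width: 0.996
```

View pics/w18.png

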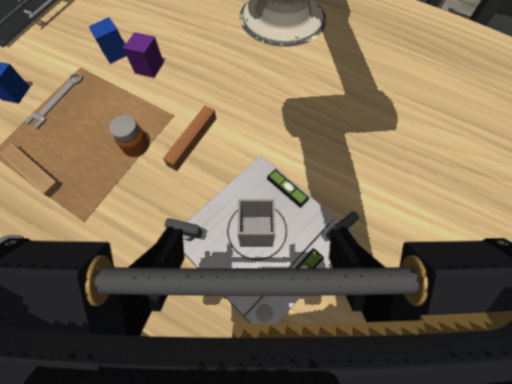

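View pics/s18a.png

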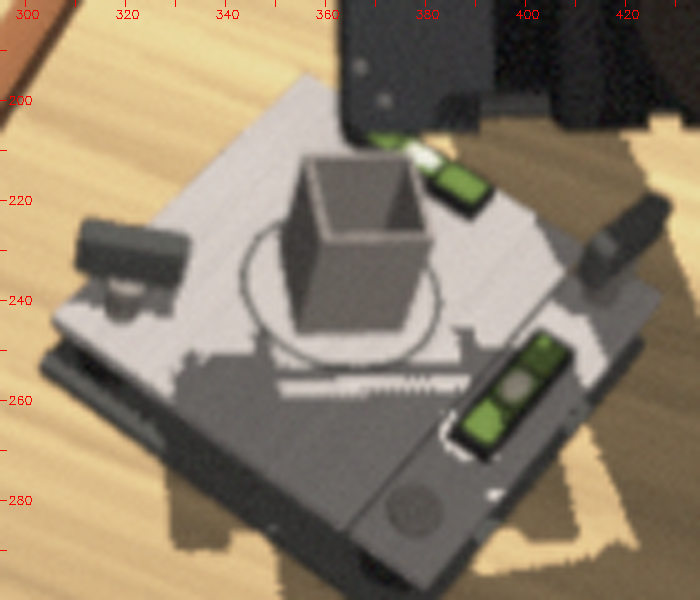

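```bash
python3 -m crank '[[-1,[0,0,0],[0,-0.14,0]],[-1,[0,0,0],[0,-0.15,0]],[-1,[0,0,0],[0,-0.15,0]],[-1,[0,0,0],[0,-0.15,0]],[-1,[0,0,0],[0,-0.15,0]],[-1,[-0.3,0,0],[0,-0.15,0]],[-1,[-0.3,0,0],[0,0,0]],[-1,[0,0,0],[0,0,0]]]'
python3 - <<'E'
from station import r
import cv2,pickle
from h import *
c=r.capture("wrist"); cv2.imwrite("pics/w19.png",c["img"]);pickle.dump(c,open("w19.pkl","wb"))
crop(c["img"],200,80,360,240,5,"pics/w19x.png")
E
```

```text
time_s: 36.65
tcp_pos: [0.6698, 0.2734, 0.321]
ee_rot: [[-0.887, -0.461, -0.005], [-0.461, 0.887, -0.003], [0.006, -0.0, -1.0]]
wrist_force: [-0.1, 0.1, -1.0]
gripper_width: 0.997
```

View pics/w19.png

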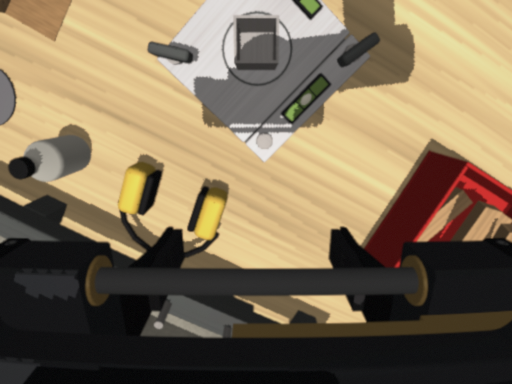

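View pics/w19x.png

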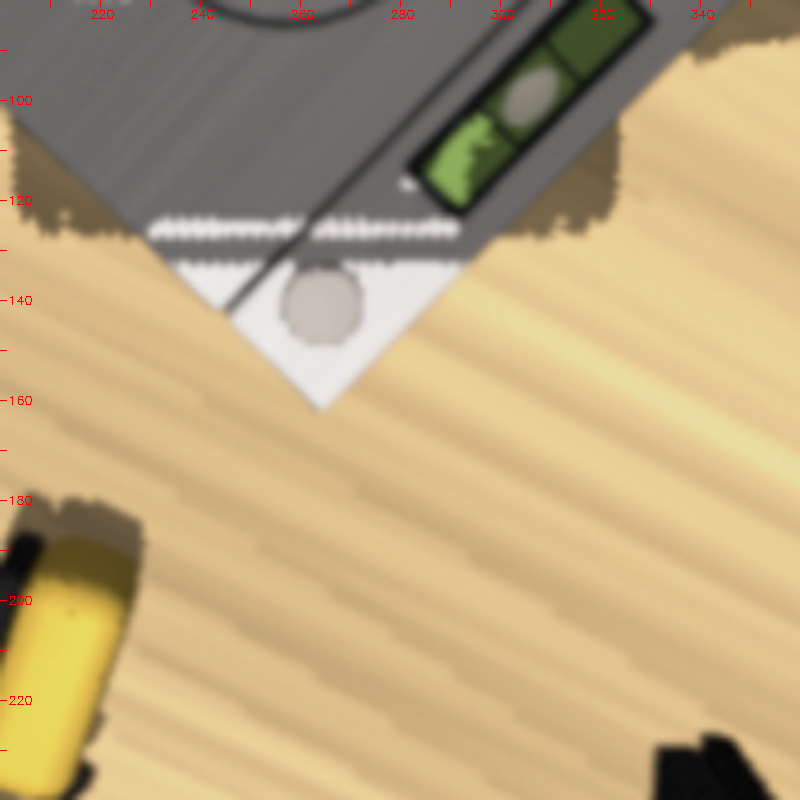

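```bash
python3 - <<'E'
import cv2
from h import *
t=cv2.imread("pics/w17.png"); crop(t,210,100,340,250,5,"pics/w17a.png")
E
```

```text
(no output)
```

View pics/w17a.png

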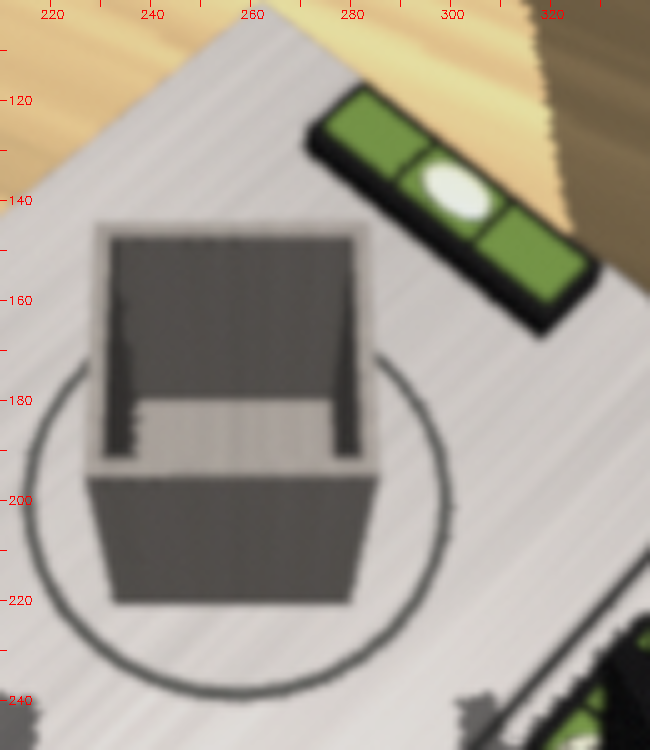

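Both bubbles lie between their lines, and the pot stands mouth-up inside the circle with the arm clear. Handing in.

```bash
python3 - <<'E'
from station import r
print(r.finish_job())
E
```

```text
the job is handed in; nothing more can be done
None
```

The stand is levelled and the square pot stands mouth-up in the circle on the plate; I handed the job in at about 37 s.

- **Screws:** I turned screw A about 57° clockwise, then screw B about 73° clockwise.
- **Pot:** I laid it on its side on clear bench to the left of the stand, gripped it again, and set it mouth-up on the plate. It was lowered in about 1 mm steps until it touched (about 6 N at the wrist), then released.

Last checks, on pictures taken after the release:
- **Bubbles:** Both lie between their lines. A closer measurement before the pot was placed put them at most about 1 mm off centre.
- **Placement:** The pot stands upright with its visible base corners inside the circle line.
- **Bystanders:** The jar, wrench, offcut, batten, glue and muffs look undisturbed. The disc is only partly in the last view and was unmoved in earlier ones.
- **Forces:** Wrist forces stayed below about 7 N in the readings taken at the end of each move.
- **Disagreement:** With the pot just above the plate, one top-camera reading put it about 5 mm off the circle centre. Reading the rim again gave close to centre, and the close wrist view after release showed it well inside the line.

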